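Change over the vials on the mixer

ROBOT

A 7-joint arm with a two-finger parallel gripper is mounted at the origin on a cart in front of the work surface, level with it; the furniture and walls round the work are solid. World frame = base frame: x ahead of the robot, y to its left, z up, the work surface at z = 0. Lengths are in m, angles in rad, forces in N, time in s.
With the tool pointing down it reaches from about 0.425 to 0.925 m from the base axis. Payload 6.8 kg.
Tool frame: the origin (TCP) lies at the very end of the fingers, on their centre line; the grasp point (between the pads) lies 19 mm behind it; x points along the fingers, y is the direction in which the jaws open and shut, and the axes are right-handed (so a half turn about x gives the same grasp; the last joint's range is limited). The gripper opens to 85 mm and grips with 20 to 120 N. Pads are 22 mm wide; open, the fingers measure 114 mm over their backs; the gripper's body (76 mm by 85 mm) begins 54 mm behind the grasp point. The pads swing forward as they close: fully open they stand 13 mm farther back than shut.
Start: joints at [-1.398, 0.477, 0.022, 1.555, -0.011, 1.109, -0.083], TCP at [0.187, 0.649, 0.231] pointing down, gripper open.
Joint ranges: [-2.96, 2.96], [-0.34, 2.1], [-1.41, 1.46], [0.24, 2.44], [-1.37, 4.51], [0.17, 1.92], [-2.96, 2.96]. Speed limits (rad/s): [2.39, 2.39, 3.14, 3.14, 3.14, 3.14, 3.14].

INTERFACE

Orientations are given as a rotation vector (axis times angle).
In Python, from bench import get_obs, grab_frame, camera_info, hand_in gives the robot as it stands.
- The arm moves only by the tool apply_moves, never from a script. Its argument "series" is text: rows parted by semicolons, each of 7 numbers parted by spaces: the turn, a rotation vector about the tool's x, y, z in rad, then the shift along the tool's x, y, z in m, then the opening, from 0 (shut) to 1 (fully open). In form: wx wy wz tx ty tz hand; .... A call has 1 to 12 rows; each row is the pose to reach, as a shift and turn from the pose commanded when the call began, along the tool's axes at that moment; what a row does not reach only later rows make up. A row lasts 1/8 s, in which the tool goes at most 62.5 mm and 10.7 degrees, less where a joint would pass 70% of its speed; a pose out of reach is approached as far as the arm can. A call with a gripper value outside its range is refused whole. The fingers move at their own pace and stop on an object; "force" is the grip in N (left out, the last holds). Time passes only in rows, so rows that repeat a pose let the fingers close. It gives the time, the measured TCP pose, the force and the opening at its end, in the units of the state.
- get_obs(): the state, without advancing time (a new reading comes with each control period).
- grab_frame(name): name is "scene" or "top"; returns the picture (420x560x3 uint8, blue, green, red); there is no depth.
- camera_info(name): a dict with "fov_y" (degrees; the focal length in pixels is half the picture's height over the tangent of half this angle, whatever the lens; pixels are square), "cx", "cy" (the principal point, pixels), "D" ([k1, k2, p1, p2, k3] as OpenCV has them; the pictures are not rectified), "rvec" (rotation vector, rad) and "tvec" (3), from world to camera coordinates, as OpenCV has them. Camera axes: x right, y down, z forward; pixel columns grow to the right and rows downward; lengths in m; the calibration is good to about 2 mm. A picture is of the moment at which its call begins. camera_info takes no time and is no camera call.
- hand_in(): hands the job in, once; it reports no verdict.
The state is a dict: "clock": time; "joints": joint angles; "qvel": joint speeds; "tau": joint torques, N m; "tcp_pos": TCP position; "orientation": TCP orientation; "contact_force": force on the tool from outside, world axes, zero at the start; "moment": the same for the moment, N m; "grip_width": finger opening in m.
Only numpy, scipy, OpenCV 4.12 (cv2) and the standard library are available. Lean on these libraries where they do the work, as an engineer would, in place of code of your own. Each camera call takes 0.05 s, during which the arm holds its last target.

TASK

Mixing is finished: open the clear hold-down bar of the vial mixer, put its blue-capped vial into the blue stand and its white-capped vial into the white stand, and put the two black-capped vials now waiting in those stands into the mixer's two wells, then close the bar over them. Everything is occupied, so park a vial on a free spot of the bench on the way; keep the vials upright and leave the crucible between or beside the stands and the reagent bottle where they are.

Things in the scene. Friction and masses are not known exactly. Their poses are not given: they have to be found in the camera images.
- vial_blue_mid (a point): small glass sample vial with a blue screw cap, 23 mm in diameter, 44 mm tall, flat base, 20 g, upright; this point is its centre, 22 mm above its base. At the start in a well of the mixer, under the bar. Grasp it across its diameter from above; the glass and lower part of the cap can be gripped (up to 36 mm above the base).
- vial_white_mid (a point): small glass sample vial with a white screw cap, 23 mm in diameter, 44 mm tall, flat base, 20 g, upright; this point is its centre, 22 mm above its base. At the start in a well of the mixer, under the bar. Grasp it across its diameter from above; the glass and lower part of the cap can be gripped (up to 36 mm above the base).
- vial_black_1_mid (a point): small glass sample vial with a black screw cap, 23 mm in diameter, 44 mm tall, flat base, 20 g, upright; this point is its centre, 22 mm above its base. At the start in the blue stand; it may go into either well of the mixer. Grasp it across its diameter from above; the glass and lower part of the cap can be gripped (up to 36 mm above the base).
- vial_black_2_mid (a point): small glass sample vial with a black screw cap, 23 mm in diameter, 44 mm tall, flat base, 20 g, upright; this point is its centre, 22 mm above its base. At the start in the white stand; it may go into either well of the mixer. Grasp it across its diameter from above; the glass and lower part of the cap can be gripped (up to 36 mm above the base).
- stand_blue: blue plastic stand for a single vial, fixed to the bench, 50 mm square and 18 mm high (foot 56 mm square). One round well in the middle of its top: 27 mm wide, 13 mm deep, its mouth flared to 35 mm; a vial standing in it has its base 5 mm above the bench. Origin: centre of the underside; z up. At the start a black-capped vial stands in it.
- stand_white: white plastic stand for a single vial, fixed to the bench, 50 mm square and 18 mm high (foot 56 mm square). One round well in the middle of its top: 27 mm wide, 13 mm deep, its mouth flared to 35 mm; a vial standing in it has its base 5 mm above the bench. Origin: centre of the underside; z up. At the start a black-capped vial stands in it.
- mixer: vial mixer, fixed: white housing 104 (x) by 190 mm (y), 40 high, dial on its front (-x). Origin: centre of underside; y to its left. Block on it, top z 58, with 2 wells at x 0, y -27 and +27 mm: 27 wide, 13 deep, mouth flared to 35; vial base at z 45. Posts: hinge at y -70 (x +-15, z to 104), rest at y +57 (x +-8, z to 90): grip vials here on their -x and +x sides. Bench for 75 mm in front of it is free.
- hold_bar (a joint): hinge of the clear hold-down bar, rad: 0 closed, level over both vials; swings up to its stop at 2.2, leaning out to the right. Axis: mixer's x, through y -70, z 95 mm. Red roller grip at its end, 16 mm thick, 30 long in x, 145 mm from the axis (closed: y +75, z 97): pinched on its end faces it turns freely in the fingers. 90 g: past 1.8 it drops gently open, below 1.3 shut, between it stays.
- crucible: white porcelain crucible (open cup), 39 mm wide at the rim, 28 mm high, standing loose on the bench beside the stands (origin: centre of its underside). Leave it alone.
- bottle: clear reagent bottle with a black cap, 52 mm in diameter, 94 mm tall, standing loose on the bench behind the mixer (origin: centre of its underside). Leave it alone.

How it is judged:
By the outcome, as a careful person would: the job done as asked, in the order asked, and still so for the second after the job is handed in, with the robot touching nothing.
It also fails if it takes over 128 s, if anything falls off the work surface, if the arm or the gripper's body presses on something with over 40 N, if the wrist force passes 120 N, or if a joint passes its speed limit or range.

## Working session

There is one attempt and no reset: what is moved stays moved. The work goes in short steps, Python scripts to look and compute and a tool call to move; the robot and the scene stay as the last step left them, time stands still between calls to the robot, and variables do not carry over. Pictures are saved under pics/ and viewed, and the job is handed in when it is done.

Besides the shell and the picture viewer there is one more tool, called after ">>>" by a JSON object that holds its "fn" and its "kwargs". apply_moves: Moves the arm, as the interface text tells. Its arguments: {"type":"object","properties":{"series":{"type":"string"},"force":{"type":"number"}},"required":["series"]}

```bash
ls; mkdir -p pics; python3 - <<'E'
from bench import *
import cv2
print(get_obs())
for n in("scene","top"):
    print(n,camera_info(n)); cv2.imwrite(f"pics/{n}0.png",grab_frame(n))
E
```

```text
pics
{'clock': 0.0, 'joints': array([-1.39806131,  0.47779586,  0.02236888,  1.55646193, -0.01146762,
        1.10928395, -0.08307525]), 'qvel': array([ 0.00132643,  0.00177466, -0.00010185, -0.0012115 , -0.00080908,
       -0.00132534,  0.00066658]), 'tau': array([-8.35393839e-04, -5.96449256e+01,  1.60739467e+00, -2.81203526e+01,
        1.24043811e-02,  9.42724786e-03,  9.69626683e-06]), 'tcp_pos': array([0.18695876, 0.64797634, 0.2303247 ]), 'orientation': array([ 0.21897882,  1.55961267, -0.22184389]), 'contact_force': array([-0.62272409,  0.20311689, -0.93678096]), 'moment': array([0.03221492, 0.00462034, 0.02168969]), 'grip_width': 0.08524227470201413}
scene {'fov_y': 44.196220861842654, 'cx': 282.3250533373177, 'cy': 209.54502721638192, 'D': array([-0.07233402,  0.        ,  0.        ,  0.        ,  0.        ]), 'rvec': array([ 2.24840925, -0.65683691,  0.29524914]), 'tvec': array([-0.47675098,  0.30343673,  0.95316041])}
top {'fov_y': 50.94670892938914, 'cx': 277.19371058266523, 'cy': 215.56124353914876, 'D': array([-0.09267522,  0.        ,  0.        ,  0.        ,  0.        ]), 'rvec': array([ 2.21650292, -2.1533152 ,  0.09079942]), 'tvec': array([0.01908599, 0.57564531, 1.043928  ])}
```

View pics/scene0.png

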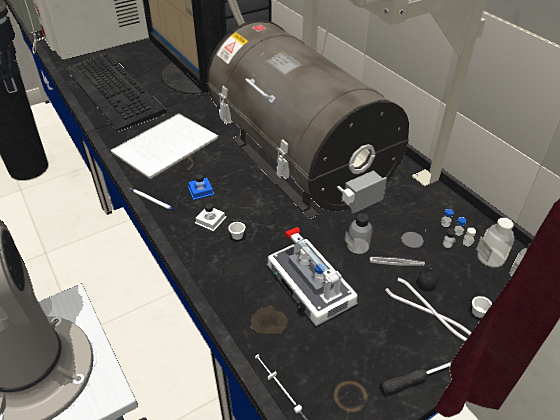

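View pics/top0.png

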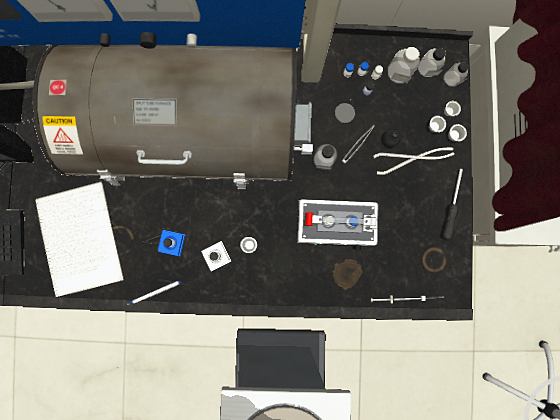

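The scene view shows the mixer at about (312,275), blue stand (200,188), white stand (210,217), crucible (237,230) and bottle (359,233). In the top view, the mixer is at about (338,222), blue stand (171,243), white stand (215,256) and bottle (325,156). Next I'll build helpers and zoom in.

```bash
cat > h.py <<'E'
import numpy as np, cv2
from bench import *
from scipy.spatial.transform import Rotation as R
def cam(n):
    c=camera_info(n); f=210/np.tan(np.radians(c['fov_y']/2))
    K=np.array([[f,0,c['cx']],[0,f,c['cy']],[0,0,1.]])
    return K,c['D'],c['rvec'],c['tvec']
def ray(n,uv):
    K,D,r,t=cam(n); p=cv2.undistortPoints(np.array([[uv]],float),K,D,criteria=(3,50,1e-9))[0,0] if False else cv2.undistortPoints(np.array([[uv]],float),K,D)[0,0]
    M=cv2.Rodrigues(r)[0]; d=M.T@np.array([p[0],p[1],1]); return -M.T@t,d/np.linalg.norm(d)
def onz(n,uv,z):
    o,d=ray(n,uv); return o+d*(z-o[2])/d[2]
def proj(n,P):
    K,D,r,t=cam(n); return cv2.projectPoints(np.atleast_2d(np.array(P,float)),r,t,K,D)[0][:,0]
def tri(uvs,uvt):
    o1,d1=ray('scene',uvs);o2,d2=ray('top',uvt)
    s=np.linalg.lstsq(np.c_[d1,-d2],o2-o1,rcond=None)[0]
    a=o1+d1*s[0];b=o2+d2*s[1]; return (a+b)/2,np.linalg.norm(a-b)
def crop(n,box,s,name,im=None):
    im=cv2.imread(im) if isinstance(im,str) else (grab_frame(n) if im is None else im)
    x0,y0,x1,y1=box; cv2.imwrite('pics/'+name,cv2.resize(im[y0:y1,x0:x1],None,fx=s,fy=s,interpolation=cv2.INTER_CUBIC))
E
python3 - <<'E'
from h import *
crop('scene',(180,160,390,330),3.7,'s1.png','pics/scene0.png')
crop('top',(145,140,390,275),3.2,'t1.png','pics/top0.png')
for n in('scene','top'):
    o,_=ray(n,(280,210)); print(n,o)
E
```

```text
scene [ 0.13089913 -0.66471715  0.87686751]
top [0.49287572 0.04110438 1.08485088]
```

View pics/s1.png

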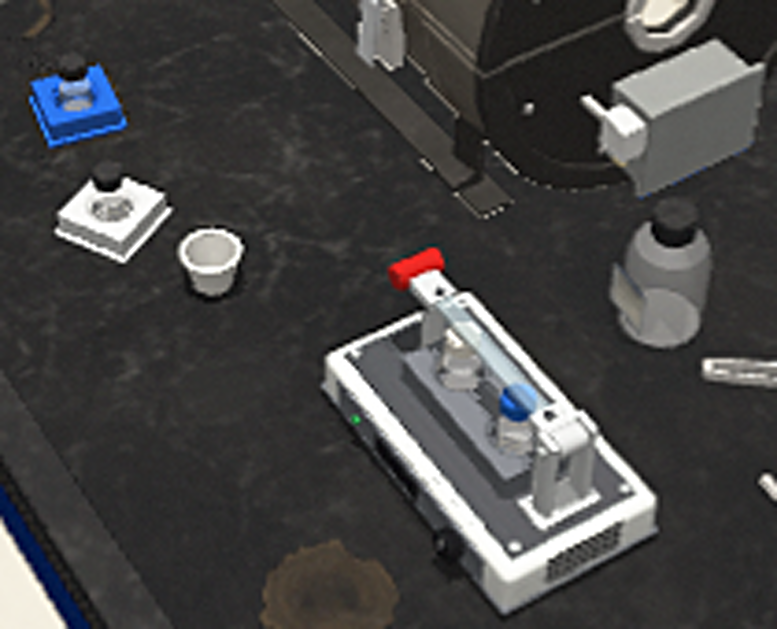

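View pics/t1.png

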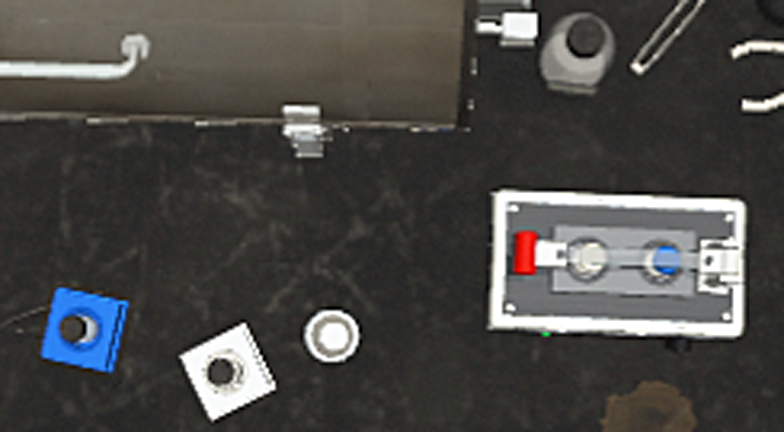

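```bash
cat > m1.py <<'E'
from h import *
S=cv2.imread('pics/scene0.png');T=cv2.imread('pics/top0.png')
def blobs(im,f,box,mina=6):
    x0,y0,x1,y1=box; c=im[y0:y1,x0:x1]; h=cv2.cvtColor(c,cv2.COLOR_BGR2HSV).astype(int); m=f(h[...,0],h[...,1],h[...,2]).astype(np.uint8)
    n,l,s,ce=cv2.connectedComponentsWithStats(m)
    return sorted([(int(s[i,4]),ce[i]+[x0,y0],(s[i,:4]+[x0,y0,0,0]).tolist()) for i in range(1,n) if s[i,4]>=mina],key=lambda a:-a[0])[:4]
red=lambda h,s,v:((h<8)|(h>172))&(s>150)&(v>90)
blue=lambda h,s,v:(h>100)&(h<125)&(s>140)&(v>70)
dark=lambda h,s,v:(v<62)
white=lambda h,s,v:(v>170)&(s<40)
print('red',blobs(S,red,(260,200,380,330)),blobs(T,red,(290,190,390,250)))
print('bluecap',blobs(S,blue,(260,200,380,330)),blobs(T,blue,(290,190,390,250)))
print('bluestand',blobs(S,blue,(180,160,230,210)),blobs(T,blue,(145,220,200,275)))
print('whstand',blobs(S,white,(190,195,230,235)),blobs(T,white,(195,235,235,275)))
print('mixer',blobs(T,white,(290,190,390,250)))
print('dk',blobs(T,dark,(164,236,178,250)),blobs(T,dark,(208,248,223,264)))
print('dkS',blobs(S,dark,(194,174,206,184)),blobs(S,dark,(203,202,216,213)))
E
python3 m1.py
```

```text
red [(91, array([291.84615385, 231.63736264]), [285, 227, 15, 11])] [(87, array([308.68965517, 218.57471264]), [306, 212, 7, 14])]
bluecap [(43, array([318.        , 269.79069767]), [315, 265, 8, 9])] [(11, array([352.72727273, 224.18181818]), [350, 223, 6, 3]), (8, array([353.125, 217.375]), [351, 217, 5, 2])]
bluestand [(333, array([200.36636637, 189.33033033]), [188, 177, 27, 23])] [(464, array([171.27801724, 242.67672414]), [158, 230, 27, 27])]
whstand [(232, array([209.70258621, 215.95258621]), [196, 208, 28, 18]), (55, array([211.47272727, 224.36363636]), [195, 216, 31, 15]), (6, array([229. , 227.5]), [229, 225, 1, 6])] [(444, array([216.0990991 , 255.61486486]), [201, 241, 30, 30])]
mixer [(984, array([341.25304878, 222.08943089]), [298, 199, 80, 46]), (160, array([334.925 , 220.1125]), [323, 216, 28, 10]), (119, array([335.66386555, 228.70588235]), [318, 225, 43, 7]), (106, array([319.99056604, 216.25471698]), [312, 211, 24, 12])]
dk [(16, array([169.5625, 242.8125]), [167, 239, 5, 8])] [(12, array([211.08333333, 256.08333333]), [210, 252, 4, 8]), (11, array([215.72727273, 255.18181818]), [214, 252, 4, 8])]
dkS [(55, array([199.16363636, 177.18181818]), [194, 174, 12, 8])] [(77, array([208.92207792, 205.7012987 ]), [203, 202, 13, 10])]
```

```bash
python3 - <<'E'
from h import *
def grid(n,im,box,s):
    x0,y0,x1,y1=box; a=cv2.resize(cv2.imread(im)[y0:y1,x0:x1],None,fx=s,fy=s,interpolation=cv2.INTER_NEAREST)
    for x in range((x0+4)//5*5,x1,5):
        cv2.line(a,(int((x-x0+.5)*s),0),(int((x-x0+.5)*s),6 if x%10 else 14),(0,255,255),1)
        if x%10==0: cv2.putText(a,str(x),(int((x-x0+.5)*s)-12,24),0,.4,(0,255,0),1)
    for y in range((y0+4)//5*5,y1,5):
        cv2.line(a,(0,int((y-y0+.5)*s)),(6 if y%10 else 14,int((y-y0+.5)*s)),(0,255,255),1)
        if y%10==0: cv2.putText(a,str(y),(16,int((y-y0+.5)*s)+4),0,.4,(0,255,0),1)
    return a
a=grid('top','pics/top0.png',(290,190,390,260),8);cv2.imwrite('pics/tm.png',a[:590])
a=grid('scene','pics/scene0.png',(262,218,362,330),5.3);cv2.imwrite('pics/sm.png',a)
a=grid('top','pics/top0.png',(150,222,265,282),6.9);cv2.imwrite('pics/ts.png',a)
a=grid('scene','pics/scene0.png',(180,168,255,243),7.8);cv2.imwrite('pics/ss.png',a)
E
```

```text
(no output)
```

View pics/tm.png

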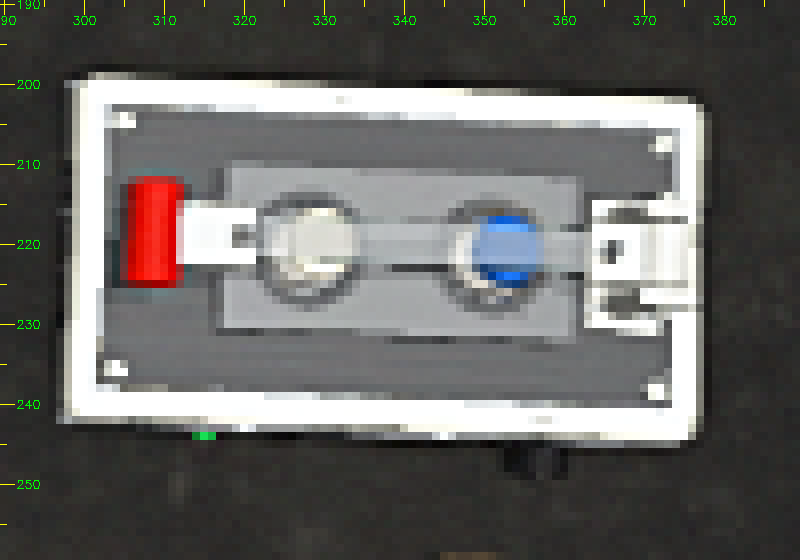

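View pics/sm.png

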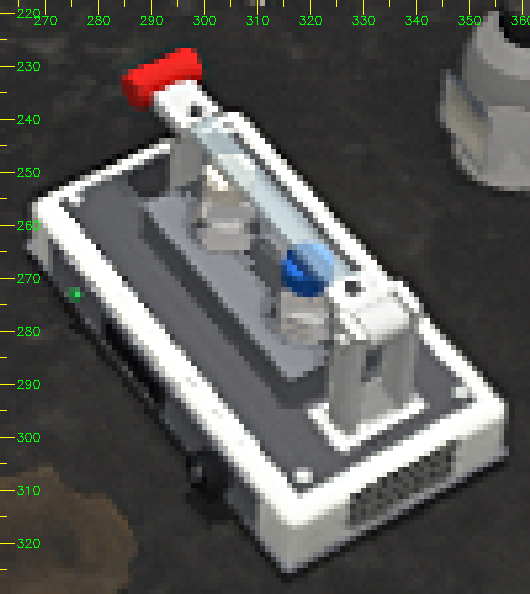

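View pics/ts.png

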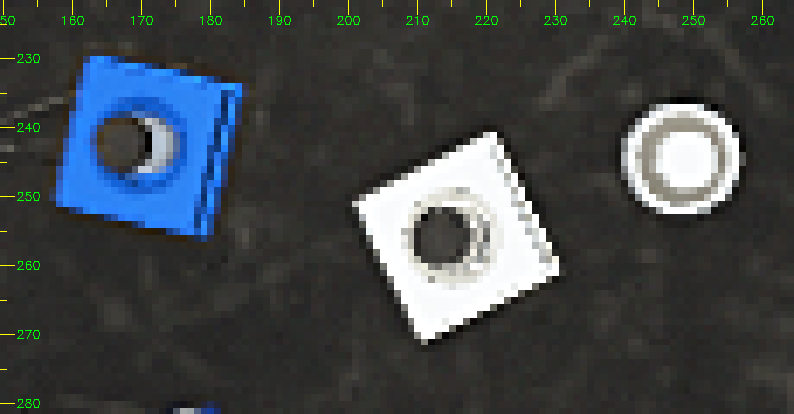

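View pics/ss.png

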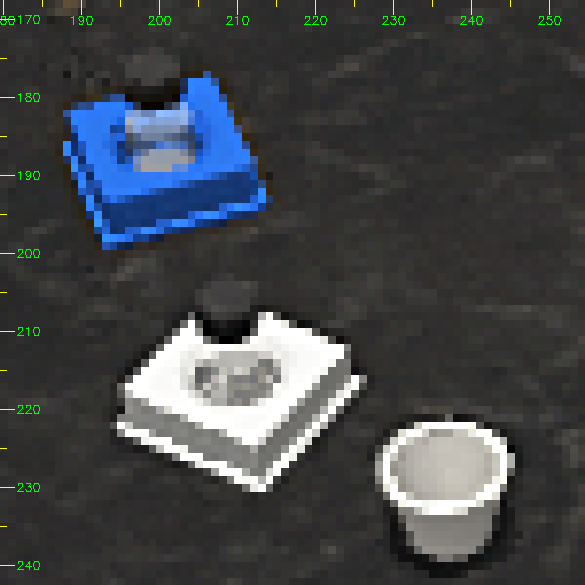

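Top view: the caps are at blue stand (167,242.3), white stand (213.3,256), mixer white (330,219.7) and mixer blue (353,220.5), with the roller at (308.7,218.6).

```bash
python3 - <<'E'
from h import *
np.set_printoptions(precision=4,suppress=True)
print('capBlueStand',onz('top',(167,242.3),.049)); print('wellBlue',onz('top',(170.2,242.3),.018), 'scene cap tri',tri((199,176.5),(167,242.3)))
print('capWhiteStand',onz('top',(213.3,256),.049)); print('well',onz('top',(215.3,255.7),.018),tri((203+6,204.8),(213.3,256)))
print('cap W mixer',onz('top',(330,219.6),.089)); 
print('cap B mixer',onz('top',(353,220.5),.089), onz('scene',(319.5,267.5),.089))
print('roller',onz('top',(308.7,218.6),.105), onz('scene',(291.8,231.6),.1),tri((291.8,231.6),(308.7,218.6)))
# stand edges top z .018
for nm,cs in (('blue',[(162.5,229.5),(182,232.5),(178.7,254.5),(158,250.3)]),('white',[(201.5,250.5),(220.7,241),(228.5,260.5),(211,271)])):
    P=np.array([onz('top',c,.018)[:2] for c in cs]); print(nm,P.mean(0),[np.linalg.norm(P[i]-P[i-1]) for i in range(4)],P.tolist())
# mixer corners at z .04
cs=[(300,199.5),(377.5,203.5),(375.5,244),(298.5,241.5)]
P=np.array([onz('top',c,.04)[:2] for c in cs]);print(P,P.mean(0),[np.linalg.norm(P[i]-P[i-1]) for i in range(4)])
print('block', [onz('top',c,.058)[:2] for c in [(317.5,210),(362,211.5),(361.5,232.5),(316.5,231)]])
print('cruc',onz('top',(249,244.7),.028),'bottle',onz('top',(327,151),.094))
print('scene corners z.04',[onz('scene',c,.04)[:2] for c in [(267.5,256),(316,313),(356,294.5),(305,238.5)]])
for c in [(182,232.5),(211,271)]:pass
print('scene blue corners',[onz('scene',c,.018)[:2] for c in [(188.5,182),(206.5,177),(212.5,190),(192.5,194)]])
print('scene white corners',[onz('scene',c,.018)[:2] for c in [(196,217.5),(213.5,208),(225,212),(213,224.5)]])
E
```

```text
capBlueStand [0.502  0.2936 0.049 ]
wellBlue [0.5026 0.2933 0.018 ] scene cap tri (array([0.5035, 0.2937, 0.0455]), np.float64(0.0032535928289489963))
capWhiteStand [0.4734 0.1829 0.049 ]
well [0.4736 0.1823 0.018 ] (array([0.4751, 0.1819, 0.0493]), np.float64(0.003992528770129287))
cap W mixer [ 0.564 -0.084  0.089]
cap B mixer [ 0.5635 -0.1365  0.089 ] [ 0.5625 -0.1427  0.089 ]
roller [ 0.5637 -0.0343  0.105 ] [ 0.565  -0.0384  0.1   ] (array([ 0.5654, -0.0355,  0.0971]), np.float64(0.0025982511063558033))
blue [0.504  0.2932] [np.float64(0.05153854991634307), np.float64(0.04847396975974496), np.float64(0.053779959184919957), np.float64(0.05177085688905865)] [[0.5330252600581245, 0.31362336513912087], [0.5271971236969779, 0.26550103590596186], [0.4737275968824058, 0.27127110628312445], [0.48222903130674294, 0.32233917101790843]]
white [0.4736 0.182 ] [np.float64(0.05457946969684616), np.float64(0.051764354676410336), np.float64(0.05075174979960428), np.float64(0.049138328627973425)] [[0.4851332467785138, 0.21621219608445502], [0.509484564363762, 0.17053329781701004], [0.46308269167843286, 0.1499759069559076], [0.43655215366008815, 0.19133658747264812]]
[[ 0.6135 -0.0175]
 [ 0.6095 -0.2038]
 [ 0.5124 -0.2002]
 [ 0.5133 -0.0164]] [ 0.5622 -0.1095] [np.float64(0.1001388240379909), np.float64(0.1863826428230767), np.float64(0.0971552929332214), np.float64(0.1837536207905509)]
block [array([ 0.5879, -0.0581]), array([ 0.5875, -0.163 ]), array([ 0.5381, -0.1625]), array([ 0.5386, -0.0568])]
cruc [0.5025 0.1012 0.028 ] bottle [ 0.7208 -0.0737  0.094 ]
scene corners z.04 [array([ 0.5134, -0.0235]), array([ 0.5154, -0.2013]), array([ 0.6099, -0.2081]), array([ 0.6115, -0.0238])]
scene blue corners [array([0.4845, 0.3189]), array([0.5329, 0.3122]), array([0.5225, 0.2577]), array([0.473 , 0.2709])]
scene white corners [array([0.4433, 0.1893]), array([0.494 , 0.1966]), array([0.511 , 0.1691]), array([0.4668, 0.1464])]
```

```bash
cat >> h.py <<'E'
np.set_printoptions(precision=4,suppress=True)
# target orientation: tool x down, tool y = +x world, z = -y world
RT={+1:np.array([[0,1,0],[0,0,-1],[-1,0,0.]]),-1:np.array([[0,-1,0],[0,0,1],[-1,0,0.]])}
def st():
    o=get_obs(); M=R.from_rotvec(o['orientation']).as_matrix()
    print('t',round(o['clock'],2),'tcp',o['tcp_pos'],'w',round(o['grip_width'],4),'F',o['contact_force'],'j',o['joints'])
    for s in RT: print(' rotvec to ori',s,R.from_matrix(M.T@RT[s]).as_rotvec())
    return o,M
E
python3 - <<'E'
from h import *
o,M=st(); print(M)
print(M.T@(np.array([.5645,-.0365,.23])-o['tcp_pos']))
E
```

```text
t 0.1 tcp [0.1869 0.648  0.2304] w 0.0853 F [ 0.276   0.4778 -0.1439] j [-1.3981  0.4777  0.0223  1.5564 -0.0115  1.1093 -0.0831]
 rotvec to ori 1 [1.29   0.0012 0.0013]
 rotvec to ori -1 [-1.8516 -0.0014  0.0013]
[[-0.0003  0.2771  0.9608]
 [-0.0016  0.9608 -0.2771]
 [-1.     -0.0017  0.0001]]
[ 0.0014 -0.5531  0.5525]
```

>>> {"fn": "apply_moves", "kwargs": {"series": "0.2 0 0 0 -0.046 0.046 1; 0.4 0 0 0 -0.092 0.092 1; 0.6 0 0 0 -0.139 0.138 1; 0.7 0 0 0 -0.185 0.184 1; 0.8 0 0 0 -0.231 0.23 1; 0.9 0 0 0 -0.277 0.276 0.9; 1 0 0 0.01 -0.323 0.322 0.8; 1.1 0 0 0.01 -0.369 0.368 0.7; 1.2 0 0 0.02 -0.416 0.415 0.7; 1.29 0 0 0.02 -0.462 0.461 0.7; 1.29 0 0 0.031 -0.508 0.507 0.7; 1.29 0 0 0.031 -0.554 0.5527 0.7"}}

```text
clock: 1.6
tcp_pos: [0.5485, -0.0085, 0.2012]
orientation: [1.208, 1.21, -1.209]
contact_force: [0.2, 0.4, 0.3]
grip_width: 0.0599
```

```bash
python3 - <<'E'
from h import *
st(); crop('scene',(200,130,400,330),2.9,'s2.png'); crop('top',(270,150,400,260),6,'t2.png'); st()
E
```

```text
t 1.6 tcp [ 0.5485 -0.0085  0.2012] w 0.0599 F [0.1534 0.4289 0.2728] j [-0.5617  0.3367  0.5778  1.9212 -0.2243  0.948   0.1232]
 rotvec to ori 1 [ 0.0008 -0.0002  0.0008]
 rotvec to ori -1 [-3.1408 -0.0012 -0.0003]
t 1.7 tcp [ 0.5498 -0.0151  0.2018] w 0.06 F [-0.7266  0.1273  0.1285] j [-0.5567  0.3381  0.5841  1.9194 -0.222   0.9471  0.1211]
 rotvec to ori 1 [-0.0106  0.0042 -0.0016]
 rotvec to ori -1 [ 3.131  -0.0026 -0.0066]
```

View pics/s2.png

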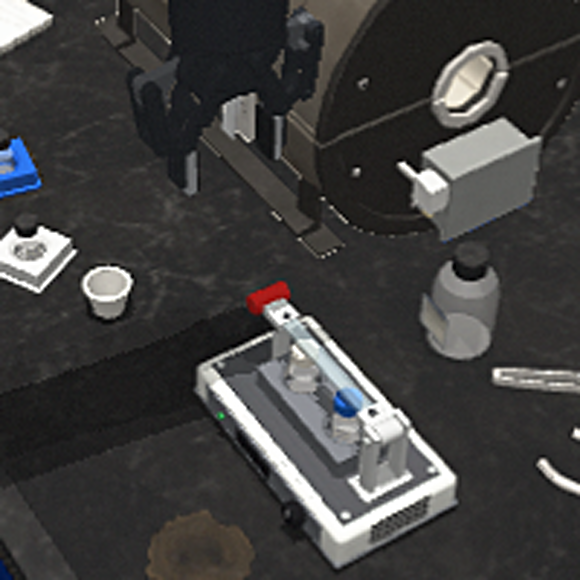

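View pics/t2.png

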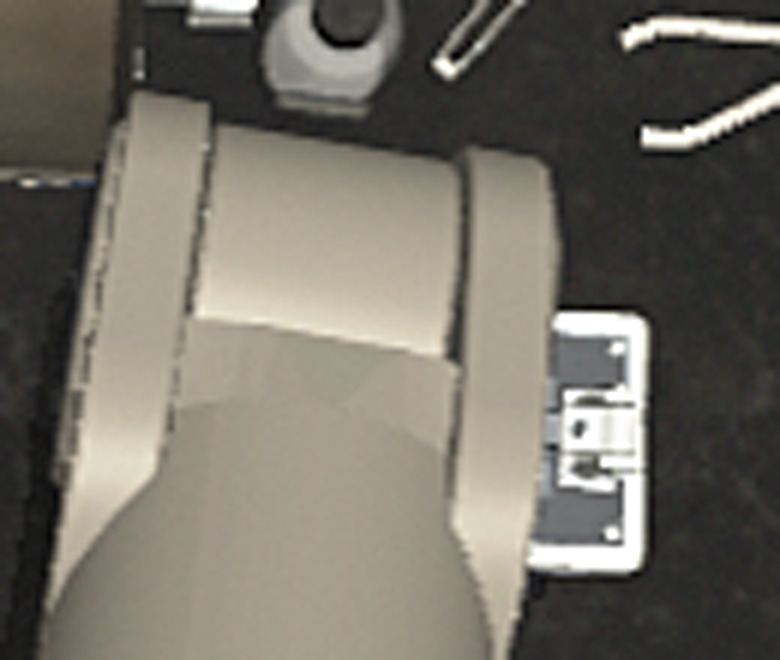

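The scene view shows the open fingertips at about (265,195) and (296,183), above the roller at (292,232). The top view is blocked by the wrist. I'll compare the tips with their projection.

```bash
python3 - <<'E'
from h import *
t=np.array([.5488,-.0105,.2013+.006])
for dx in(-.044,-.03,.03,.044): print(dx,proj('scene',t+[dx,0,0]),proj('scene',t+[dx,-.011,0]),proj('scene',t+[dx,.011,0]))
st()
E
```

```text
-0.044 [[259.2288 196.1337]] [[262.1511 199.3312]] [[256.3458 192.979 ]]
-0.03 [[265.3693 193.5953]] [[268.3169 196.7582]] [[262.461  190.4747]]
0.03 [[290.9388 183.0314]] [[293.9854 186.0516]] [[287.9315 180.0506]]
0.044 [[296.7344 180.6383]] [[299.802  183.6265]] [[293.7061 177.6889]]
t 1.7 tcp [ 0.5498 -0.0151  0.2018] w 0.06 F [-0.7266  0.1273  0.1285] j [-0.5567  0.3381  0.5841  1.9194 -0.222   0.9471  0.1211]
 rotvec to ori 1 [-0.0106  0.0042 -0.0016]
 rotvec to ori -1 [ 3.131  -0.0026 -0.0066]
```

>>> {"fn": "apply_moves", "kwargs": {"series": "0 0 0 0 0 0 0.7; 0 0 0 0 0 0 0.7; 0 0 0 0 0 0 0.7"}}

```text
clock: 2.08
tcp_pos: [0.5478, -0.0053, 0.2017]
orientation: [1.208, 1.211, -1.207]
contact_force: [0.6, -0.1, 0.3]
grip_width: 0.0599
```

```bash
python3 - <<'E'
from h import *
crop('scene',(250,150,320,250),6,'s3.png'); st()
t=get_obs()['tcp_pos']+[0,0,.006]
for dx in(-.044,-.03,.03,.044): print(dx,proj('scene',t+[dx,-.011,0]),proj('scene',t+[dx,.011,0]))
E
```

```text
t 2.12 tcp [ 0.5478 -0.0055  0.2018] w 0.0601 F [-0.19   -0.1291 -0.7324] j [-0.5667  0.3341  0.5767  1.9226 -0.2227  0.9479  0.1181]
 rotvec to ori 1 [ 0.0024 -0.0006  0.0001]
 rotvec to ori -1 [-3.1392 -0.0002 -0.001 ]
-0.044 [[260.3998 197.874 ]] [[254.6316 191.5562]]
-0.03 [[266.5608 195.315 ]] [[260.7418 189.0653]]
0.03 [[292.2118 184.6661]] [[286.1943 178.6967]]
0.044 [[298.0251 182.2539]] [[291.9655 176.3474]]
```

View pics/s3.png

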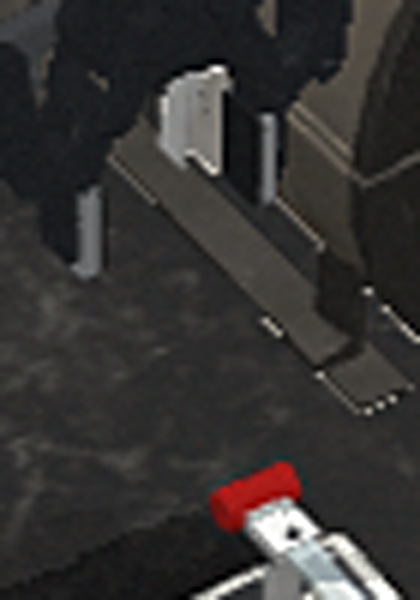

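The tips match the projection within about 1–2 mm. Descending onto the roller.

>>> {"fn": "apply_moves", "kwargs": {"series": "0 0 0 0.01 0.008 0.016 0.7; 0 0 0 0.03 0.0167 0.031 0.7; 0 0 0 0.06 0.0167 0.031 0.7; 0 0 0 0.09 0.0167 0.031 0.7; 0 0 0 0.11 0.0167 0.031 0.7; 0 0 0 0.123 0.0167 0.031 0.7; 0 0 0 0.123 0.0167 0.031 0.7; 0 0 0 0.123 0.0167 0.031 0.7"}}

```text
clock: 3.12
tcp_pos: [0.5654, -0.0379, 0.0795]
orientation: [1.21, 1.208, -1.208]
contact_force: [-0.1, -1.2, -0.3]
grip_width: 0.0598
```

```bash
python3 - <<'E'
from h import *
crop('scene',(250,190,350,290),6,'s4.png'); st()
E
```

```text
t 3.17 tcp [ 0.5656 -0.038   0.0796] w 0.06 F [-0.1168  0.1908  0.0108] j [-0.4158  0.5365  0.4885  1.9674 -0.371   0.7236  0.296 ]
 rotvec to ori 1 [ 0.0001 -0.0002 -0.0017]
 rotvec to ori -1 [-3.1415  0.0026 -0.0003]
```

View pics/s4.png

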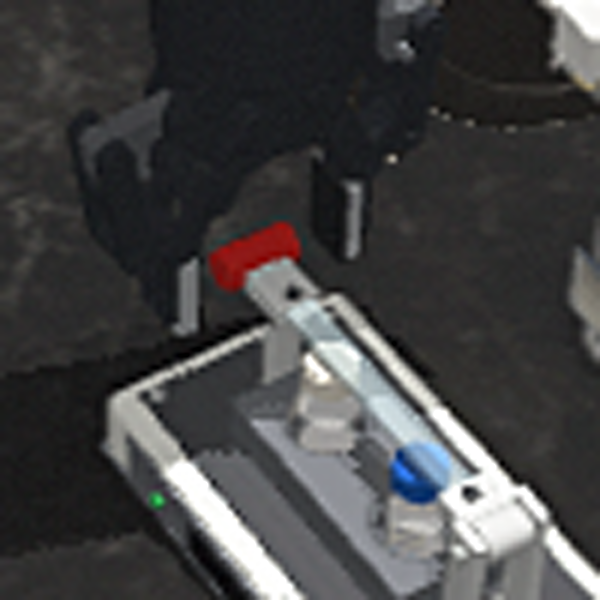

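The roller at crop (255,257) sits centred between the pads. Closing on its end faces.

>>> {"fn": "apply_moves", "kwargs": {"series": "0 0 0 0.001 0 0 0; 0 0 0 0.001 0 0 0; 0 0 0 0.001 0 0 0; 0 0 0 0.001 0 0 0; 0 0 0 0.001 0 0 0; 0 0 0 0.001 0 0 0", "force": 30}}

```text
clock: 3.92
tcp_pos: [0.5654, -0.0379, 0.0782]
orientation: [1.21, 1.209, -1.208]
contact_force: [1.4, 1.5, 6.4]
grip_width: 0.0293
```

>>> {"fn": "apply_moves", "kwargs": {"series": "0 0 0 -0.0144 0 0.0009 0; 0 0 0 -0.0288 0 0.0033 0; 0 0 0 -0.0428 0 0.0071 0; 0 0 0 -0.0563 0 0.0122 0; 0 0 0 -0.0693 0 0.0187 0; 0 0 0 -0.0815 0 0.0265 0; 0 0 0 -0.0929 0 0.0354 0; 0 0 0 -0.1034 0 0.0454 0; 0 0 0 -0.1128 0 0.0564 0; 0 0 0 -0.1211 0 0.0683 0; 0 0 0 -0.1281 0 0.081 0; 0 0 0 -0.1339 0 0.0943 0"}}

```text
clock: 5.42
tcp_pos: [0.5644, -0.1327, 0.212]
orientation: [1.209, 1.211, -1.209]
contact_force: [0.9, 2.2, 0.1]
grip_width: 0.0293
```

```bash
python3 - <<'E'
from h import *
crop('scene',(230,130,380,320),3.1,'s5.png'); st()
s=.0138
for t in [1.3,1.4,1.5,1.6,1.7,1.8,1.9,2.0,2.1,2.15]:
    print(t,round(-.145*(np.sin(t+s)-np.sin(1.2+s)),4),round(.145*(np.cos(1.2+s)-np.cos(t+s)),4))
E
```

```text
t 5.47 tcp [ 0.5644 -0.1353  0.2129] w 0.0294 F [-0.5704  3.1868  6.7589] j [-0.3389  0.3835  0.6028  1.8384 -0.2545  0.9971  0.3671]
 rotvec to ori 1 [-0.0023  0.0007 -0.0001]
 rotvec to ori -1 [ 3.1393 -0.0002 -0.0012]
1.3 -0.0044 0.0138
1.4 -0.0074 0.028
1.5 -0.0089 0.0424
1.6 -0.009 0.0569
1.7 -0.0077 0.0713
1.8 -0.0049 0.0856
1.9 -0.0007 0.0994
2.0 0.0049 0.1128
2.1 0.0117 0.1256
2.15 0.0156 0.1317
```

View pics/s5.png

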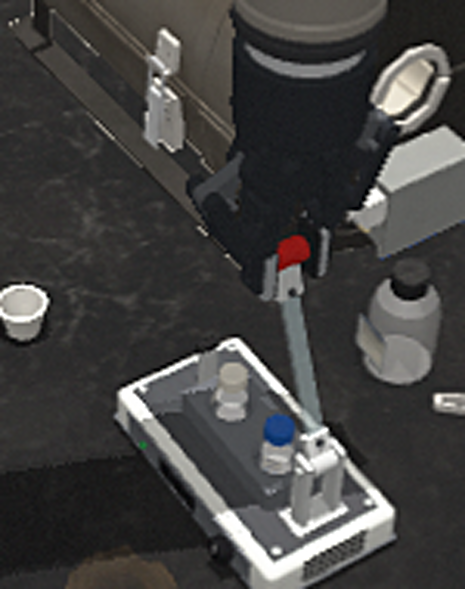

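The bar is swinging up, with the roller held at crop (292,250). Continuing past 2.1.

>>> {"fn": "apply_moves", "kwargs": {"series": "0 0 0 -0.0044 0 0.0138 0; 0 0 0 -0.0074 0 0.028 0; 0 0 0 -0.0089 0 0.0424 0; 0 0 0 -0.009 0 0.0569 0; 0 0 0 -0.0077 0 0.0713 0; 0 0 0 -0.0049 0 0.0856 0; 0 0 0 -0.0007 0 0.0994 0; 0 0 0 0.0049 0 0.1128 0; 0 0 0 0.0117 0 0.1256 0; 0 0 0 0.0117 0 0.1256 0; 0 0 0 0.0117 0 0.1256 0"}}

```text
clock: 6.85
tcp_pos: [0.5631, -0.2596, 0.1996]
orientation: [1.208, 1.21, -1.213]
contact_force: [-6.2, -2.2, 4.4]
grip_width: 0.0295
```

>>> {"fn": "apply_moves", "kwargs": {"series": "0 0 0 0 0 0 0.6; 0 0 0 0 0 0 0.6; 0 0 0 0 0 0 0.6; 0 0 0 -0.02 0 0 0.6; 0 0 0 -0.05 0 0 0.6; 0 0 0 -0.08 0 0 0.6; 0 0 0 -0.08 0 0 0.6"}}

```text
clock: 7.72
tcp_pos: [0.5664, -0.2591, 0.2839]
orientation: [1.211, 1.203, -1.206]
contact_force: [0.2, 0.6, -0.1]
grip_width: 0.0512
```

```bash
python3 - <<'E'
from h import *
f=grab_frame('scene'); cv2.imwrite('pics/scene6.png',f); crop('scene',(230,130,410,320),3.1,'s6.png',f); st()
E
```

```text
t 7.78 tcp [ 0.5656 -0.2584  0.2821] w 0.0514 F [ 0.8077 -0.4819 -0.145 ] j [-0.1459  0.3931  0.6415  1.6655 -0.2532  1.1635  0.5593]
 rotvec to ori 1 [-0.      0.0009 -0.0035]
 rotvec to ori -1 [ 3.1416 -0.0055 -0.0014]
```

View pics/s6.png

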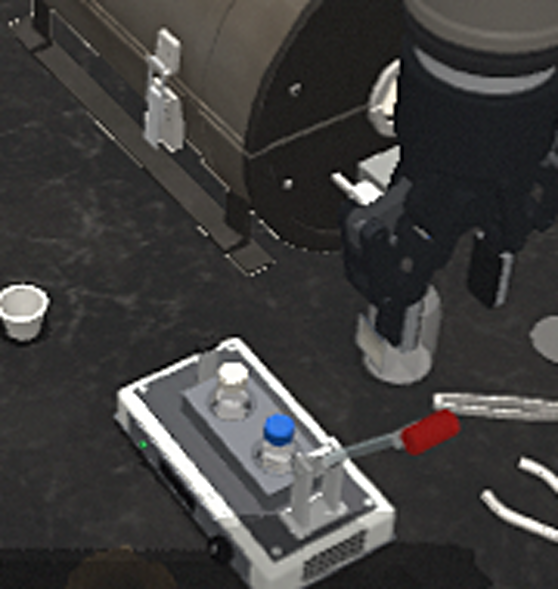

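The bar is resting open, with its roller at crop (430,432). Both mixer vials are clear of it. Heading to the blue stand.

>>> {"fn": "apply_moves", "kwargs": {"series": "0 0 0 0.005 -0.006 -0.05 0.55; 0 0 0 0.01 -0.012 -0.1 0.55; 0 0 0 0.02 -0.018 -0.15 0.55; 0 0 0 0.03 -0.024 -0.2 0.55; 0 0 0 0.05 -0.03 -0.25 0.55; 0 0 0 0.07 -0.036 -0.3 0.55; 0 0 0 0.09 -0.042 -0.35 0.55; 0 0 0 0.11 -0.048 -0.4 0.55; 0 0 0 0.13 -0.054 -0.45 0.55; 0 0 0 0.15 -0.06 -0.5 0.55; 0 0 0 0.172 -0.0626 -0.551 0.55; 0 0 0 0.172 -0.0626 -0.551 0.55"}}

```text
clock: 9.28
tcp_pos: [0.4992, 0.2979, 0.1054]
orientation: [1.201, 1.215, -1.206]
contact_force: [-0.6, -0.3, 0.1]
grip_width: 0.047
```

```bash
python3 - <<'E'
from h import *
f=grab_frame('scene'); crop('scene',(150,90,270,240),3.9,'s7.png',f); st()
print(onz('scene',(305.2,249.5),.089),onz('scene',(320,267.5),.089))
E
```

```text
t 9.32 tcp [0.5006 0.2948 0.1064] w 0.0468 F [ 0.2408 -0.0937  0.2808] j [-0.949   0.5006  0.4059  1.9117 -0.2713  0.7858 -0.3894]
 rotvec to ori 1 [0.0043 0.0015 0.0024]
 rotvec to ori -1 [-3.1373 -0.0038  0.0024]
[ 0.566  -0.0874  0.089 ] [ 0.5633 -0.1432  0.089 ]
```

View pics/s7.png

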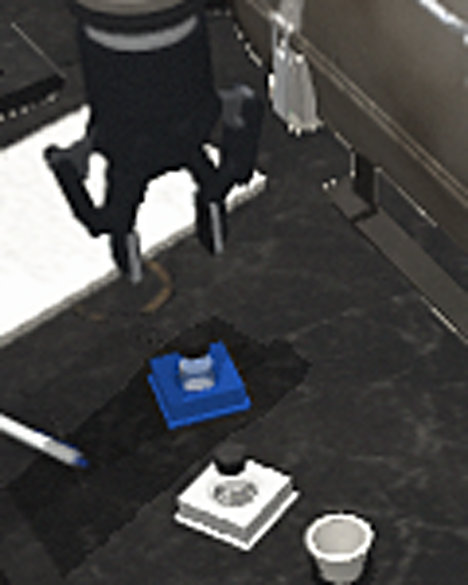

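>>> {"fn": "apply_moves", "kwargs": {"series": "0 0 0 0 0 0 0.55; 0 0 0 0 0 0 0.55; 0 0 0 0 0 0 0.55"}}

```text
clock: 9.7
tcp_pos: [0.5027, 0.2922, 0.1084]
orientation: [1.211, 1.208, -1.21]
contact_force: [0.1, 0.4, 0.9]
grip_width: 0.0472
```

```bash
python3 - <<'E'
from h import *
o,M=st(); print(M.T@(np.array([.503,.2925,.02])-o['tcp_pos']))
E
```

```text
t 9.7 tcp [0.5027 0.2922 0.1084] w 0.0472 F [0.1418 0.3869 0.9175] j [-0.9458  0.4971  0.4089  1.9121 -0.2714  0.7857 -0.3894]
 rotvec to ori 1 [-0.0017 -0.0003 -0.0005]
 rotvec to ori -1 [ 3.1399 -0.0008  0.0005]
[ 0.0884  0.0003 -0.0003]
```

>>> {"fn": "apply_moves", "kwargs": {"series": "0 0 0 0.035 0 0 0.55; 0 0 0 0.06 0 0 0.55; 0 0 0 0.07 0 0 0.55; 0 0 0 0.07 0 0 0.55; 0 0 0 0.07 0 0 0.55"}}

```text
clock: 10.32
tcp_pos: [0.503, 0.2934, 0.039]
orientation: [1.211, 1.209, -1.208]
contact_force: [0.1, 0.3, -0.1]
grip_width: 0.047
```

```bash
python3 - <<'E'
from h import *
f=grab_frame('scene'); crop('scene',(160,130,240,210),7,'s8.png',f); st()
E
```

```text
t 10.38 tcp [0.503  0.2934 0.039 ] w 0.0471 F [-0.383   0.3689 -0.2227] j [-0.904   0.6004  0.3557  1.9408 -0.3291  0.6548 -0.3426]
 rotvec to ori 1 [-0.0002 -0.0011 -0.0015]
 rotvec to ori -1 [ 3.1414 -0.0023  0.0018]
```

View pics/s8.png

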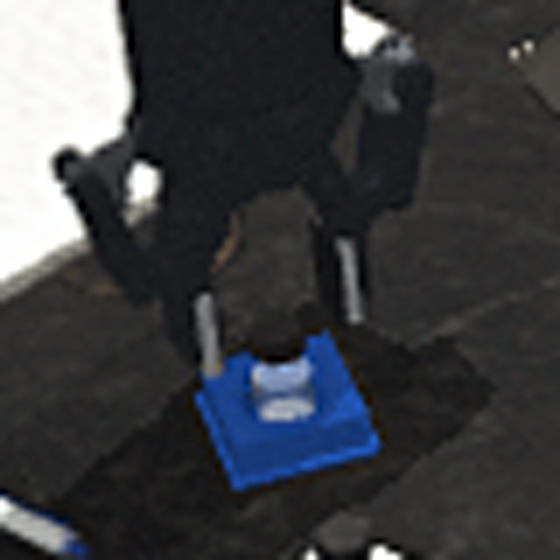

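The cap, near crop (278,335), sits between the two pad tips at (213,375) and (355,320). Nudging about 1 mm, descending and gripping.

>>> {"fn": "apply_moves", "kwargs": {"series": "0 0 0 0.01 0.001 0.001 0.55; 0 0 0 0.0185 0.001 0.001 0.55; 0 0 0 0.0185 0.001 0.001 0.55; 0 0 0 0.0185 0.001 0.001 0; 0 0 0 0.0185 0.001 0.001 0; 0 0 0 0.0185 0.001 0.001 0; 0 0 0 0.0185 0.001 0.001 0; 0 0 0 0.0185 0.001 0.001 0", "force": 25}}

```text
clock: 11.38
tcp_pos: [0.5033, 0.2922, 0.0196]
orientation: [1.209, 1.209, -1.209]
contact_force: [-0.5, 0.0, 1.3]
grip_width: 0.0218
```

>>> {"fn": "apply_moves", "kwargs": {"series": "0 0 0 -0.02 0 0 0; 0 0 0 -0.055 0 0 0; 0 0 0 -0.09 -0.002 0.015 0; 0 0 0 -0.1 -0.006 0.05 0; 0 0 0 -0.1 -0.012 0.095 0; 0 0 0 -0.1 -0.018 0.14 0; 0 0 0 -0.1 -0.024 0.185 0; 0 0 0 -0.1 -0.03 0.23 0; 0 0 0 -0.1 -0.036 0.275 0; 0 0 0 -0.1 -0.041 0.312 0; 0 0 0 -0.09 -0.0433 0.33 0; 0 0 0 -0.07 -0.0433 0.332 0"}}

```text
clock: 12.88
tcp_pos: [0.4608, -0.0416, 0.0909]
orientation: [1.214, 1.206, -1.209]
contact_force: [-0.9, 1.3, -0.2]
grip_width: 0.0219
```

>>> {"fn": "apply_moves", "kwargs": {"series": "0 0 0 0.03 0 0 0; 0 0 0 0.04 0 0 0; 0 0 0 0.045 0 0 0; 0 0 0 0.045 0 0 0"}}

```text
clock: 13.38
tcp_pos: [0.4604, -0.0398, 0.045]
orientation: [1.21, 1.209, -1.209]
contact_force: [0.0, -0.7, -0.3]
grip_width: 0.022
```

```bash
python3 - <<'E'
from h import *
f=grab_frame('scene'); crop('scene',(190,150,350,300),3.9,'s9.png',f); st()
E
```

```text
t 13.43 tcp [ 0.4605 -0.0398  0.0451] w 0.0222 F [-0.3143 -0.6613 -0.0343] j [-0.3855  0.4529  0.4107  2.2187 -0.3536  0.5294  0.2961]
 rotvec to ori 1 [ 0.0002 -0.0002 -0.0012]
 rotvec to ori -1 [-3.1414  0.0018 -0.0003]
```

View pics/s9.png

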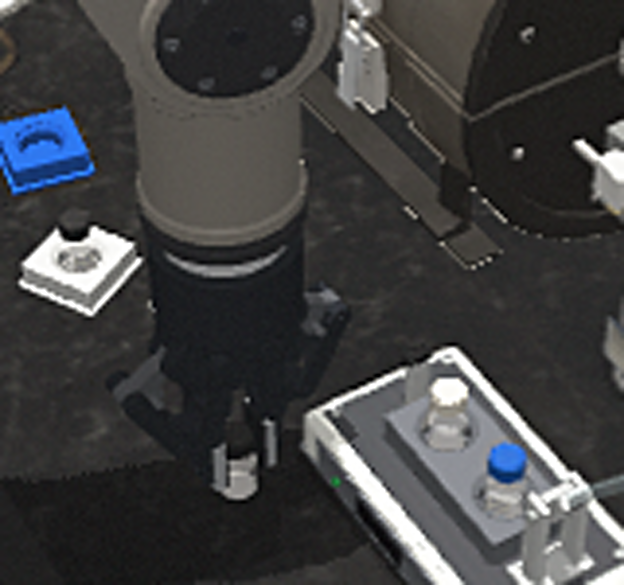

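```bash
python3 - <<'E'
from h import *
print(onz('scene',(190+238/3.9,150+491/3.9),.0304)); 
f=cv2.imread('pics/s9.png');cv2.imwrite('pics/s9c.png',cv2.resize(f[80:200,0:120],None,fx=5,fy=5))
print(proj('scene',[[.503,.2925,.018],[.4605,-.0398,.0304]]))
f=cv2.imread('pics/s9.png');cv2.imwrite('pics/s9d.png',cv2.resize(f[400:520,190:310],None,fx=5,fy=5))
E
```

```text
[ 0.4591 -0.0453  0.0304]
[[199.4694 185.1279]
 [250.2795 273.9124]]
```

View pics/s9c.png

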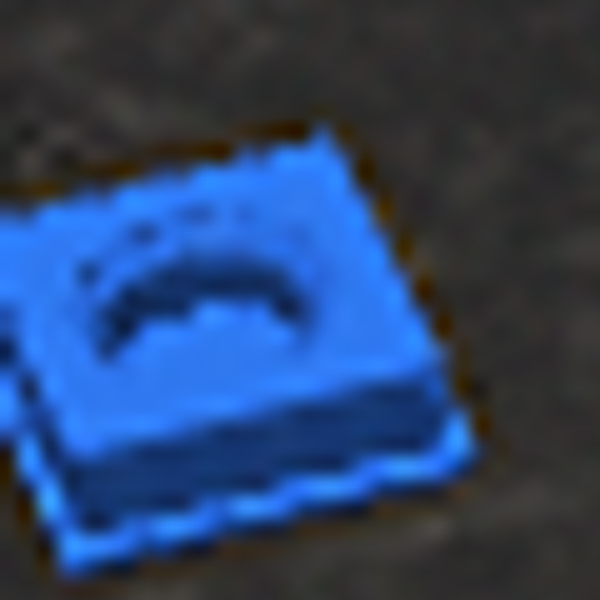

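View pics/s9d.png

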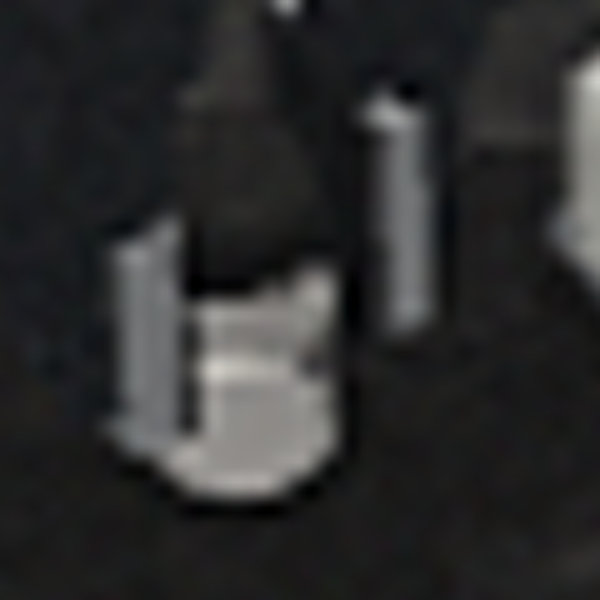

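```bash
python3 - <<'E'
from h import *
f=cv2.imread('pics/scene6.png'); crop('scene',(290,235,340,285),12,'mx.png',f)
for c in [(304.4,249.7),(319.2,267.7)]: print(onz('scene',c,.089))
E
```

```text
[ 0.5642 -0.087   0.089 ]
[ 0.5617 -0.1428  0.089 ]
```

>>> {"fn": "apply_moves", "kwargs": {"series": "0 0 0 0.02 0 0 0; 0 0 0 0.0285 0 0 0; 0 0 0 0.0295 0 0 0; 0 0 0 0.0295 0 0 0"}}

```text
clock: 13.92
tcp_pos: [0.4602, -0.04, 0.0153]
orientation: [1.21, 1.209, -1.209]
contact_force: [-0.6, -0.4, 0.5]
grip_width: 0.0221
```

View pics/mx.png

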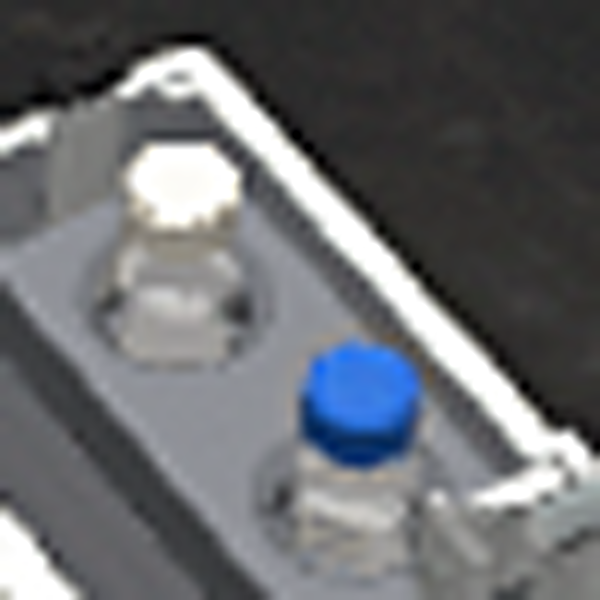

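```bash
python3 - <<'E'
from h import *
for c in [(303.9,249.9),(318.8,266.5)]: print(onz('scene',c,.089))
E
```

```text
[ 0.5631 -0.0869  0.089 ]
[ 0.5628 -0.1398  0.089 ]
```

>>> {"fn": "apply_moves", "kwargs": {"series": "0 0 0 0.0005 0 0 0.1; 0 0 0 0.0005 0 0 0.3; 0 0 0 0.0005 0 0 0.5; 0 0 0 0 0 0 0.5; 0 0 0 -0.02 0 0 0.5; 0 0 0 -0.05 0 0 0.5; 0 0 0 -0.09 0 0 0.5; 0 0 0 -0.11 0 0 0.5; 0 0 0 -0.11 0.03 0.03 0.5; 0 0 0 -0.11 0.06 0.06 0.5; 0 0 0 -0.11 0.09 0.085 0.5; 0 0 0 -0.11 0.1035 0.099 0.5"}}

```text
clock: 15.42
tcp_pos: [0.5648, -0.1405, 0.1249]
orientation: [1.21, 1.208, -1.21]
contact_force: [-0.2, -0.1, -0.5]
grip_width: 0.0429
```

```bash
python3 - <<'E'
from h import *
f=grab_frame('scene'); crop('scene',(220,170,370,310),4,'s10.png',f); st()
E
```

```text
t 15.47 tcp [ 0.5658 -0.1422  0.1252] w 0.0428 F [ 1.0689 -1.7243  0.4138] j [-0.2485  0.4912  0.5096  1.9031 -0.3162  0.8244  0.4251]
 rotvec to ori 1 [-0.0022  0.0024 -0.0021]
 rotvec to ori -1 [ 3.1394 -0.0033 -0.0037]
```

View pics/s10.png

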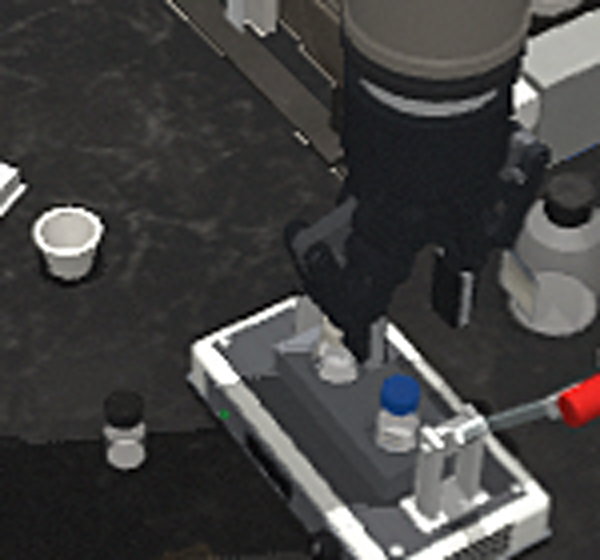

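Black vial 1 is parked upright at crop (125,430). Descending on the blue vial.

>>> {"fn": "apply_moves", "kwargs": {"series": "0 0 0 0 0 0 0.5; 0 0 0 0.02 0 0 0.5; 0 0 0 0.045 0 0 0.5; 0 0 0 0.06 0 0 0.5; 0 0 0 0.0645 0 0 0.5; 0 0 0 0.0645 0 0 0.5; 0 0 0 0.0645 0 0 0; 0 0 0 0.0645 0 0 0; 0 0 0 0.0645 0 0 0; 0 0 0 0.0645 0 0 0; 0 0 0 0.0645 0 0 0", "force": 25}}

```text
clock: 16.85
tcp_pos: [0.564, -0.139, 0.0612]
orientation: [1.21, 1.208, -1.208]
contact_force: [-0.3, 0.6, 6.3]
grip_width: 0.0219
```

```bash
python3 - <<'E'
from h import *
f=grab_frame('scene'); crop('scene',(280,210,350,280),8,'s11.png',f); st()
E
```

```text
t 16.9 tcp [ 0.564  -0.139   0.0612] w 0.0219 F [-1.1988 -0.1215  6.8673] j [-0.2067  0.5794  0.4527  1.9403 -0.3794  0.7044  0.4744]
 rotvec to ori 1 [-0.0001 -0.0001 -0.0012]
 rotvec to ori -1 [ 3.1415 -0.002   0.0002]
```

View pics/s11.png

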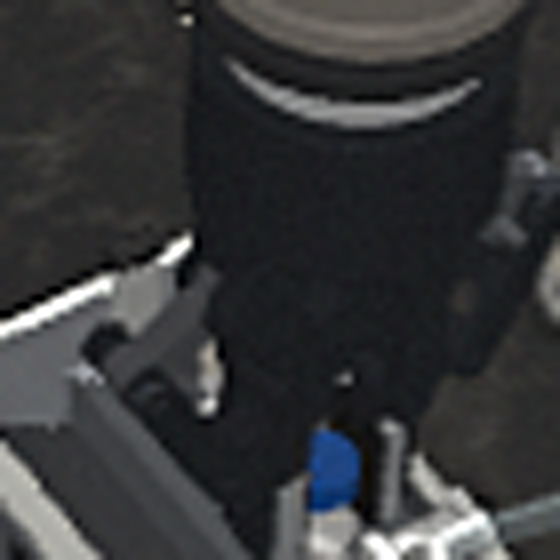

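>>> {"fn": "apply_moves", "kwargs": {"series": "0 0 0 -0.015 0 0 0; 0 0 0 -0.04 0 0 0; 0 0 0 -0.075 0 0 0; 0 0 0 -0.09 -0.004 -0.03 0; 0 0 0 -0.09 -0.011 -0.08 0; 0 0 0 -0.09 -0.018 -0.13 0; 0 0 0 -0.09 -0.025 -0.18 0; 0 0 0 -0.09 -0.032 -0.23 0; 0 0 0 -0.09 -0.039 -0.28 0; 0 0 0 -0.08 -0.046 -0.33 0; 0 0 0 -0.07 -0.053 -0.38 0; 0 0 0 -0.05 -0.0602 -0.4312 0"}}

```text
clock: 18.4
tcp_pos: [0.5037, 0.2942, 0.1116]
orientation: [1.212, 1.209, -1.207]
contact_force: [1.3, -1.0, -0.1]
grip_width: 0.0218
```

>>> {"fn": "apply_moves", "kwargs": {"series": "0 0 0 0 0 0 0; 0 0 0 0.02 0 0 0; 0 0 0 0.04 0 0 0; 0 0 0 0.04 0 0 0; 0 0 0 0.04 0 0 0"}}

```text
clock: 19.02
tcp_pos: [0.5037, 0.2919, 0.0709]
orientation: [1.21, 1.209, -1.209]
contact_force: [-0.1, 0.6, 0.2]
grip_width: 0.0217
```

```bash
python3 - <<'E'
from h import *
f=grab_frame('scene'); crop('scene',(160,120,250,210),6.5,'s12.png',f); o,M=st(); print(M.T@(np.array([.5033,.2922,.0212])-o['tcp_pos']))
print(proj('scene',[o['tcp_pos']-[0,0,.0162],[.5033,.2922,.018]]))
E
```

```text
t 19.07 tcp [0.5039 0.2922 0.0711] w 0.0219 F [-0.2231  0.5352 -0.7862] j [-0.9414  0.5567  0.4082  1.9299 -0.3243  0.7182 -0.3424]
 rotvec to ori 1 [-0.0006 -0.0005 -0.0008]
 rotvec to ori -1 [ 3.141  -0.0013  0.0008]
[ 0.0499 -0.0006 -0.    ]
[[198.3628 173.8794]
 [199.6269 185.1515]]
```

View pics/s12.png

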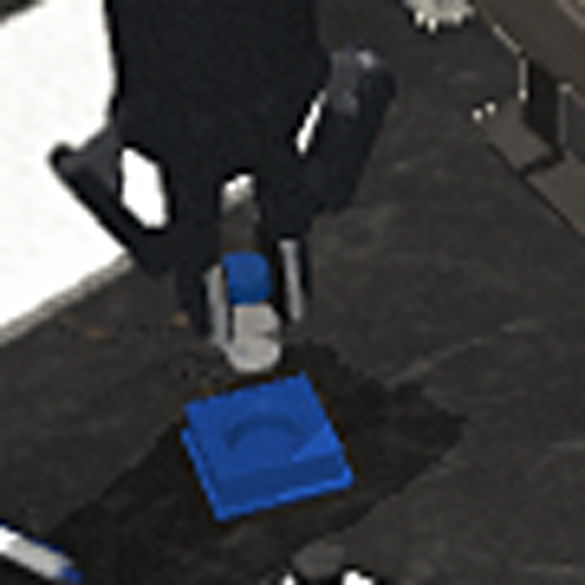

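The vial is upright, with its base at crop (254,352) and the well at (264,433), consistent with the predictions. Lowering.

>>> {"fn": "apply_moves", "kwargs": {"series": "0 0 0 0.02 -0.0005 0.0005 0; 0 0 0 0.03 -0.0005 0.0005 0; 0 0 0 0.036 -0.0005 0.0005 0; 0 0 0 0.042 -0.0005 0.0005 0; 0 0 0 0.047 -0.0005 0.0005 0; 0 0 0 0.049 -0.0005 0.0005 0; 0 0 0 0.049 -0.0005 0.0005 0"}}

```text
clock: 19.95
tcp_pos: [0.5029, 0.2918, 0.0215]
orientation: [1.209, 1.209, -1.209]
contact_force: [0.4, 0.4, -0.5]
grip_width: 0.022
```

>>> {"fn": "apply_moves", "kwargs": {"series": "0 0 0 0 0 0 0.1; 0 0 0 0 0 0 0.3; 0 0 0 0 0 0 0.5; 0 0 0 0 0 0 0.5; 0 0 0 -0.02 0 0 0.5; 0 0 0 -0.05 0 0 0.5; 0 0 0 -0.065 0 0.01 0.5; 0 0 0 -0.065 -0.012 0.045 0.5; 0 0 0 -0.065 -0.022 0.085 0.5; 0 0 0 -0.065 -0.0284 0.11 0.5; 0 0 0 -0.065 -0.0284 0.11 0.5; 0 0 0 -0.05 -0.0284 0.11 0.5"}}

```text
clock: 21.45
tcp_pos: [0.4758, 0.1834, 0.0719]
orientation: [1.212, 1.209, -1.205]
contact_force: [0.2, -0.2, 0.3]
grip_width: 0.0424
```

```bash
python3 - <<'E'
from h import *
f=grab_frame('scene'); crop('scene',(160,140,250,240),5.9,'s13.png',f); o,M=st(); print(M.T@(np.array([.4745,.1815,.0207])-o['tcp_pos']))
t=o['tcp_pos']
print(proj('scene',[t+[-.021,-.011,.003],t+[.021,-.011,.003],[.4745,.1815,.049]])+[.8,0])
E
```

```text
t 21.5 tcp [0.4741 0.1831 0.0695] w 0.0428 F [-0.8293 -0.1301 -2.2749] j [-0.8263  0.4632  0.4181  2.1036 -0.3121  0.6337 -0.1915]
 rotvec to ori 1 [ 0.002  -0.0002  0.0005]
 rotvec to ori -1 [-3.1396 -0.0009 -0.0003]
[0.0488 0.0005 0.0016]
[[201.3849 203.2804]
 [217.5938 196.7965]
 [208.7945 205.095 ]]
```

View pics/s13.png

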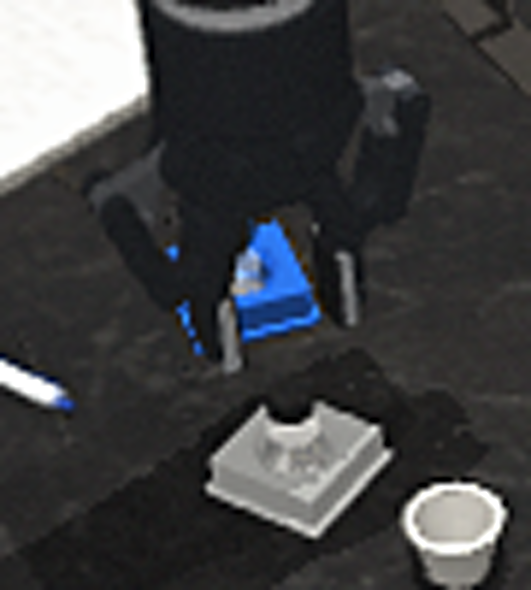

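>>> {"fn": "apply_moves", "kwargs": {"series": "0 0 0 0.02 0 0 0.5; 0 0 0 0.04 0 0 0.5; 0 0 0 0.0505 0 0 0.5; 0 0 0 0.0505 0 0 0.5; 0 0 0 0.0505 0 0 0; 0 0 0 0.0505 0 0 0; 0 0 0 0.0505 0 0 0; 0 0 0 0.0505 0 0 0; 0 0 0 0.0505 0 0 0"}}

```text
clock: 22.62
tcp_pos: [0.4747, 0.182, 0.0214]
orientation: [1.21, 1.209, -1.208]
contact_force: [-1.1, -0.1, 5.1]
grip_width: 0.022
```

>>> {"fn": "apply_moves", "kwargs": {"series": "0 0 0 -0.015 0 0 0; 0 0 0 -0.045 0 0 0; 0 0 0 -0.08 0 0.015 0; 0 0 0 -0.09 -0.003 0.055 0; 0 0 0 -0.09 -0.005 0.1 0; 0 0 0 -0.09 -0.008 0.15 0; 0 0 0 -0.09 -0.011 0.2 0; 0 0 0 -0.09 -0.013 0.245 0; 0 0 0 -0.09 -0.0147 0.277 0; 0 0 0 -0.08 -0.0147 0.287 0; 0 0 0 -0.055 -0.0147 0.287 0; 0 0 0 -0.03 -0.0147 0.287 0"}}

```text
clock: 24.12
tcp_pos: [0.46, -0.1055, 0.0511]
orientation: [1.21, 1.208, -1.209]
contact_force: [0.2, 0.2, -0.4]
grip_width: 0.0217
```

>>> {"fn": "apply_moves", "kwargs": {"series": "0 0 0 0.02 0 0 0; 0 0 0 0.029 0 0 0; 0 0 0 0.0335 0 0 0; 0 0 0 0.0335 0 0 0; 0 0 0 0.0335 0 0 0"}}

```text
clock: 24.75
tcp_pos: [0.4601, -0.1052, 0.018]
orientation: [1.21, 1.208, -1.208]
contact_force: [0.3, -1.0, 0.4]
grip_width: 0.0221
```

>>> {"fn": "apply_moves", "kwargs": {"series": "0 0 0 0.001 0 0 0; 0 0 0 0.001 0 0 0.1; 0 0 0 0.001 0 0 0.3; 0 0 0 0.001 0 0 0.5; 0 0 0 0 0 0 0.5; 0 0 0 -0.02 0 0 0.5; 0 0 0 -0.05 0 0 0.5; 0 0 0 -0.09 0 0 0.5; 0 0 0 -0.107 0.01 -0.002 0.5; 0 0 0 -0.107 0.045 -0.01 0.5; 0 0 0 -0.107 0.085 -0.018 0.5; 0 0 0 -0.107 0.1036 -0.0202 0.5"}}

```text
clock: 26.25
tcp_pos: [0.5653, -0.0839, 0.1245]
orientation: [1.208, 1.209, -1.207]
contact_force: [-1.3, 0.5, -0.1]
grip_width: 0.0428
```

```bash
python3 - <<'E'
from h import *
f=grab_frame('scene'); crop('scene',(220,170,370,310),4,'s14.png',f); o,M=st(); print(M.T@(np.array([.5637,-.085,.0607])-o['tcp_pos']))
E
```

```text
t 26.3 tcp [ 0.5671 -0.0837  0.1246] w 0.0425 F [ 2.099  -0.2453  0.3491] j [-0.3584  0.4778  0.5171  1.9281 -0.3181  0.8134  0.3334]
 rotvec to ori 1 [ 0.0024  0.0004 -0.0028]
 rotvec to ori -1 [-3.1391  0.0044  0.0006]
[ 0.0639 -0.0035  0.0012]
```

View pics/s14.png

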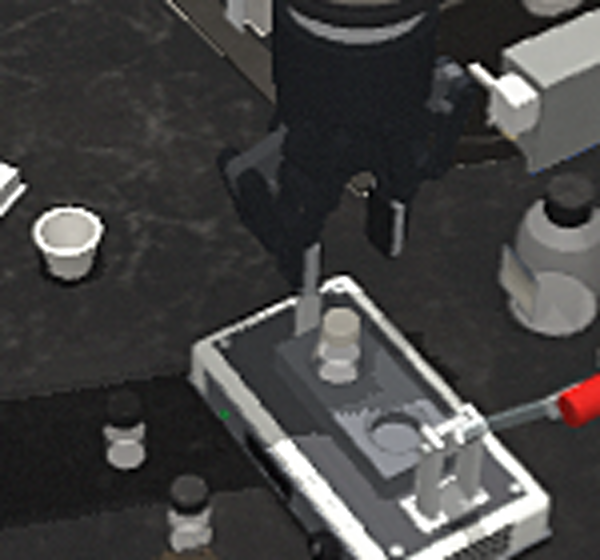

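Both black vials stand upright, at crop (125,430) and (190,512). Descending on the white vial.

>>> {"fn": "apply_moves", "kwargs": {"series": "0 0 0 0 0 0 0.5; 0 0 0 0.02 0 0 0.5; 0 0 0 0.045 0 0 0.5; 0 0 0 0.06 0 0 0.5; 0 0 0 0.0635 0 0 0.5; 0 0 0 0.0635 0 0 0.5; 0 0 0 0.0635 0 0 0; 0 0 0 0.0635 0 0 0; 0 0 0 0.0635 0 0 0; 0 0 0 0.0635 0 0 0; 0 0 0 0.0635 0 0 0"}}

```text
clock: 27.68
tcp_pos: [0.5638, -0.0851, 0.0617]
orientation: [1.21, 1.208, -1.208]
contact_force: [0.2, 1.2, 6.4]
grip_width: 0.0219
```

>>> {"fn": "apply_moves", "kwargs": {"series": "0 0 0 -0.015 0 0 0; 0 0 0 -0.04 0 0 0; 0 0 0 -0.07 0 0 0; 0 0 0 -0.085 -0.005 -0.015 0; 0 0 0 -0.085 -0.018 -0.055 0; 0 0 0 -0.085 -0.035 -0.105 0; 0 0 0 -0.085 -0.052 -0.155 0; 0 0 0 -0.07 -0.069 -0.205 0; 0 0 0 -0.05 -0.083 -0.25 0; 0 0 0 -0.03 -0.0891 -0.2671 0; 0 0 0 -0.02 -0.0891 -0.2671 0; 0 0 0 -0.01 -0.0891 -0.2671 0"}}

```text
clock: 29.18
tcp_pos: [0.4749, 0.1809, 0.0711]
orientation: [1.211, 1.208, -1.21]
contact_force: [0.1, -1.1, 0.1]
grip_width: 0.0215
```

>>> {"fn": "apply_moves", "kwargs": {"series": "0 0 0 0 0 0 0; 0 0 0 0 0 0 0"}}

```text
clock: 29.42
tcp_pos: [0.4749, 0.1812, 0.0714]
orientation: [1.211, 1.208, -1.21]
contact_force: [-0.1, -0.9, -0.1]
grip_width: 0.022
```

```bash
python3 - <<'E'
from h import *
f=grab_frame('scene'); crop('scene',(160,140,250,240),5.9,'s15.png',f); o,M=st(); print(M.T@(np.array([.4747,.182,.0217])-o['tcp_pos']))
print(proj('scene',[o['tcp_pos']-[0,0,.0167],[.4747,.182,.018]])+[.8,0])
E
```

```text
t 29.48 tcp [0.4749 0.1815 0.0715] w 0.0221 F [ 0.0766 -0.2231 -0.5731] j [-0.8414  0.4629  0.4415  2.1045 -0.3261  0.6379 -0.1778]
 rotvec to ori 1 [-0.0015 -0.0004 -0.0009]
 rotvec to ori -1 [ 3.1401 -0.0014  0.0006]
[ 0.0498 -0.0002 -0.0005]
[[208.717  203.247 ]
 [209.9384 214.431 ]]
```

View pics/s15.png

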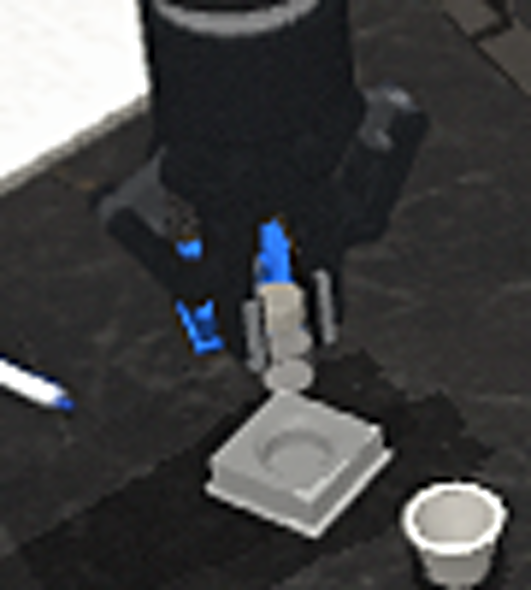

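>>> {"fn": "apply_moves", "kwargs": {"series": "0 0 0 0.02 -0.001 0.001 0; 0 0 0 0.03 -0.001 0.001 0; 0 0 0 0.036 -0.001 0.001 0; 0 0 0 0.042 -0.001 0.001 0; 0 0 0 0.046 -0.001 0.001 0; 0 0 0 0.049 -0.001 0.001 0; 0 0 0 0.049 -0.001 0.001 0"}}

```text
clock: 30.35
tcp_pos: [0.4733, 0.1811, 0.0219]
orientation: [1.209, 1.209, -1.209]
contact_force: [-0.5, -0.3, -0.8]
grip_width: 0.0219
```

>>> {"fn": "apply_moves", "kwargs": {"series": "0 0 0 0 0 0 0.1; 0 0 0 0 0 0 0.3; 0 0 0 0 0 0 0.5; 0 0 0 0 0 0 0.5; 0 0 0 -0.02 0 0 0.5; 0 0 0 -0.05 0 0 0.5; 0 0 0 -0.068 -0.002 0.02 0.5; 0 0 0 -0.068 -0.005 0.07 0.5; 0 0 0 -0.068 -0.008 0.12 0.5; 0 0 0 -0.068 -0.011 0.17 0.5; 0 0 0 -0.068 -0.0133 0.21 0.5; 0 0 0 -0.068 -0.0133 0.221 0.5"}}

```text
clock: 31.85
tcp_pos: [0.4593, -0.0426, 0.0901]
orientation: [1.212, 1.207, -1.213]
contact_force: [-0.1, 0.6, 0.1]
grip_width: 0.0428
```

>>> {"fn": "apply_moves", "kwargs": {"series": "0 0 0 0 0 0 0.5; 0 0 0 0 0 0 0.5"}}

```text
clock: 32.1
tcp_pos: [0.4601, -0.0384, 0.0898]
orientation: [1.208, 1.211, -1.207]
contact_force: [1.0, -1.2, -0.4]
grip_width: 0.0429
```

```bash
python3 - <<'E'
from h import *
f=grab_frame('scene'); crop('scene',(160,150,330,310),3.6,'s16.png',f); o,M=st(); print(M.T@(np.array([.4603,-.04,.016])-o['tcp_pos']))
E
```

```text
t 32.15 tcp [ 0.4601 -0.0383  0.0898] w 0.0428 F [0.4403 0.1102 0.0131] j [-0.4632  0.3697  0.4955  2.2002 -0.2952  0.6338  0.2464]
 rotvec to ori 1 [ 0.0024 -0.0005  0.0001]
 rotvec to ori -1 [-3.1391 -0.0002 -0.0008]
[0.0738 0.0002 0.0017]
```

View pics/s16.png

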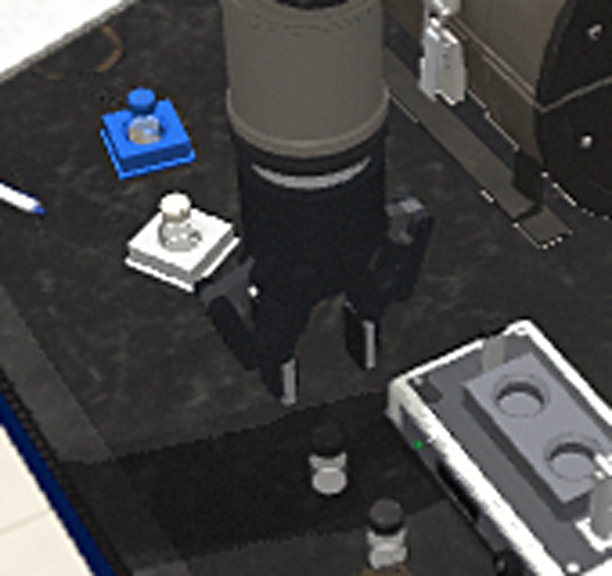

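Blue and white vials are seated in their stands, and the empty wells show at crop (521,399) and (575,462). Re-measuring the wells.

```bash
python3 - <<'E'
from h import *
print(onz('scene',(303.6,260.5),.058),onz('scene',(318.6,278),.058))
f=grab_frame('top'); cv2.imwrite('pics/top17.png',f); crop('top',(300,195,385,250),9,'t17.png',f)
f=cv2.imread('pics/s16.png');cv2.imwrite('pics/s16c.png',cv2.resize(f[330:510,440:612],None,fx=4,fy=4)[:600])
E
```

```text
[ 0.5625 -0.0886  0.058 ] [ 0.5616 -0.1439  0.058 ]
```

View pics/t17.png

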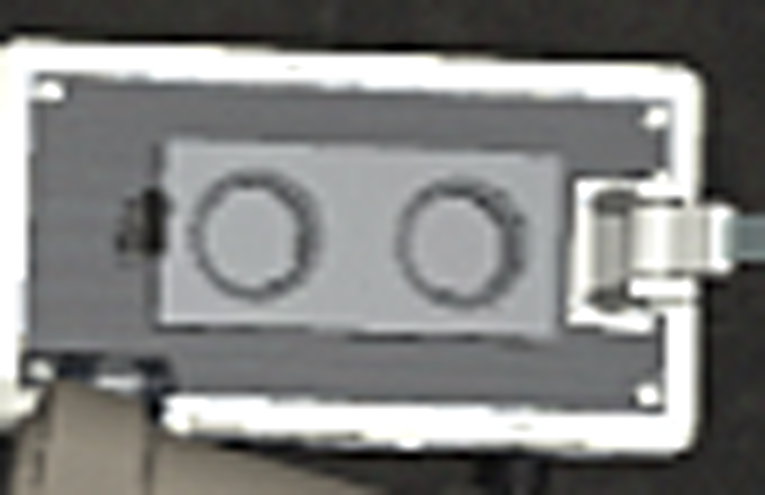

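View pics/s16c.png

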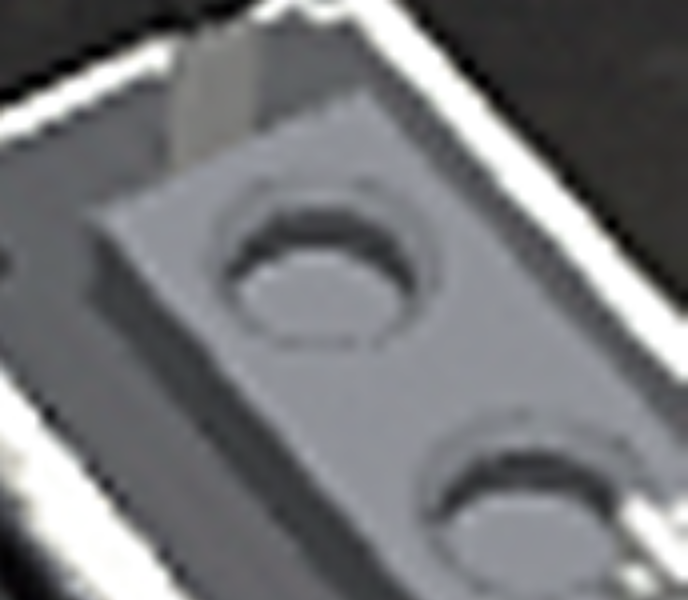

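```bash
python3 - <<'E'
from h import *
print(onz('scene',(303.7,259.4),.058),onz('scene',(318.0,275.8),.058))
print(onz('top',(328,220.8),.058),onz('top',(350.8,221.7),.058))
E
```

```text
[ 0.5644 -0.0862  0.058 ] [ 0.5639 -0.1385  0.058 ]
[ 0.5633 -0.0832  0.058 ] [ 0.5627 -0.1369  0.058 ]
```

Wells are at about (0.5636,−0.085) and (0.5635,−0.139), agreeing with the values used. Picking up black vial 1.

>>> {"fn": "apply_moves", "kwargs": {"series": "0 0 0 0.03 0 0 0.5; 0 0 0 0.055 0 0 0.5; 0 0 0 0.07 0 0 0.5; 0 0 0 0.0735 0 0 0.5; 0 0 0 0.0735 0 0 0.5; 0 0 0 0.0735 0 0 0; 0 0 0 0.0735 0 0 0; 0 0 0 0.0735 0 0 0; 0 0 0 0.0735 0 0 0; 0 0 0 0.0735 0 0 0"}}

```text
clock: 33.45
tcp_pos: [0.4605, -0.0398, 0.0172]
orientation: [1.21, 1.208, -1.208]
contact_force: [-0.8, -0.6, 7.6]
grip_width: 0.0215
```

>>> {"fn": "apply_moves", "kwargs": {"series": "0 0 0 -0.015 0 0 0; 0 0 0 -0.045 0 0 0; 0 0 0 -0.085 0 0 0; 0 0 0 -0.11 0.005 0.003 0; 0 0 0 -0.113 0.03 0.014 0; 0 0 0 -0.113 0.06 0.027 0; 0 0 0 -0.113 0.09 0.04 0; 0 0 0 -0.108 0.1033 0.0452 0; 0 0 0 -0.095 0.1033 0.0452 0; 0 0 0 -0.085 0.1033 0.0452 0; 0 0 0 -0.08 0.1033 0.0452 0; 0 0 0 -0.08 0.1033 0.0452 0"}}

```text
clock: 34.95
tcp_pos: [0.5623, -0.0848, 0.0959]
orientation: [1.209, 1.21, -1.21]
contact_force: [0.8, -0.1, 0.1]
grip_width: 0.0219
```

```bash
python3 - <<'E'
from h import *
f=grab_frame('scene'); crop('scene',(260,190,350,290),6,'s18.png',f); o,M=st(); print(M.T@(np.array([.5638,-.085,.0627])-o['tcp_pos']))
print((proj('scene',[o['tcp_pos']-[0,0,.0172]])+[.8,0]-[260,190])*6)
E
```

```text
t 35.0 tcp [ 0.5628 -0.0849  0.0964] w 0.0218 F [-0.3455 -1.1988 -0.0318] j [-0.3423  0.5154  0.501   1.952  -0.3508  0.7603  0.3618]
 rotvec to ori 1 [ 0.0001 -0.0002  0.0004]
 rotvec to ori -1 [-3.1415 -0.0007 -0.0003]
[0.0337 0.001  0.0001]
[[263.2775 375.4484]]
```

View pics/s18.png

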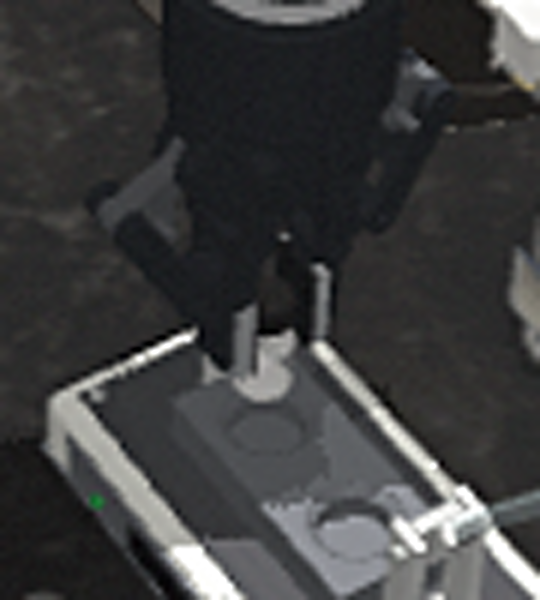

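Vial base at crop (264,377) and well at (265,430), so they are aligned. Lowering into the left well.

>>> {"fn": "apply_moves", "kwargs": {"series": "0 0 0 0.012 0.0005 0 0; 0 0 0 0.018 0.0005 0 0; 0 0 0 0.023 0.0005 0 0; 0 0 0 0.028 0.0005 0 0; 0 0 0 0.032 0.0005 0 0; 0 0 0 0.0335 0.0005 0 0; 0 0 0 0.0335 0.0005 0 0"}}

```text
clock: 35.88
tcp_pos: [0.5636, -0.0851, 0.0629]
orientation: [1.209, 1.209, -1.209]
contact_force: [0.2, -0.1, 0.1]
grip_width: 0.0219
```

>>> {"fn": "apply_moves", "kwargs": {"series": "0 0 0 0 0 0 0.1; 0 0 0 0 0 0 0.3; 0 0 0 0 0 0 0.5; 0 0 0 0 0 0 0.5; 0 0 0 -0.025 0 0 0.5; 0 0 0 -0.055 -0.005 0.001 0.5; 0 0 0 -0.065 -0.035 0.007 0.5; 0 0 0 -0.065 -0.07 0.014 0.5; 0 0 0 -0.055 -0.098 0.02 0.5; 0 0 0 -0.04 -0.1035 0.0201 0.5; 0 0 0 -0.03 -0.1035 0.0201 0.5; 0 0 0 -0.03 -0.1035 0.0201 0.5"}}

```text
clock: 37.38
tcp_pos: [0.4603, -0.1051, 0.0925]
orientation: [1.208, 1.21, -1.21]
contact_force: [0.2, 0.1, 0.1]
grip_width: 0.0428
```

```bash
python3 - <<'E'
from h import *
f=grab_frame('scene'); crop('scene',(220,190,350,310),4.9,'s19.png',f); o,M=st(); print(M.T@(np.array([.4601,-.1052,.016])-o['tcp_pos']))
E
```

```text
t 37.42 tcp [ 0.4607 -0.1052  0.0929] w 0.0427 F [ 0.5448  0.6701 -0.809 ] j [-0.3424  0.3851  0.5283  2.176  -0.3163  0.6532  0.4078]
 rotvec to ori 1 [0.0002 0.0003 0.0001]
 rotvec to ori -1 [-3.1414 -0.0001  0.0005]
[ 0.0769 -0.0006 -0.0001]
```

View pics/s19.png

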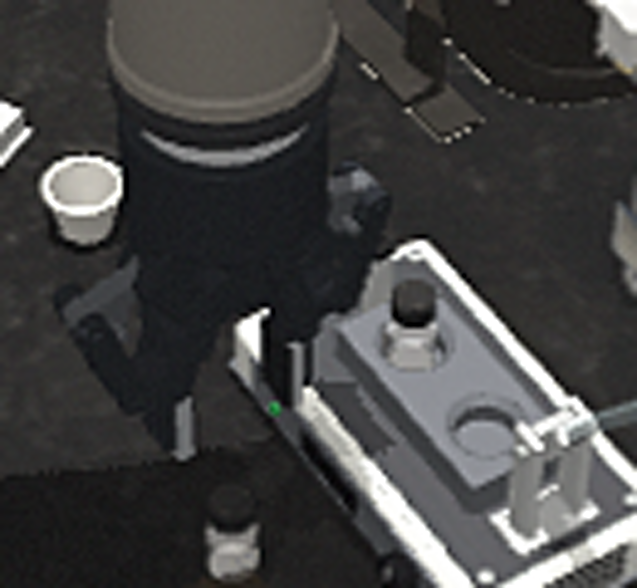

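Black vial 1 is seated in the left well at crop (413,325). Picking up black vial 2.

>>> {"fn": "apply_moves", "kwargs": {"series": "0 0 0 0.03 0 0 0.5; 0 0 0 0.055 0 0 0.5; 0 0 0 0.07 0 0 0.5; 0 0 0 0.077 0 0 0.5; 0 0 0 0.077 0 0 0.5; 0 0 0 0.077 0 0 0; 0 0 0 0.077 0 0 0; 0 0 0 0.077 0 0 0; 0 0 0 0.077 0 0 0; 0 0 0 0.077 0 0 0"}}

```text
clock: 38.67
tcp_pos: [0.4607, -0.1053, 0.0166]
orientation: [1.21, 1.208, -1.208]
contact_force: [-0.4, 0.7, 6.3]
grip_width: 0.0218
```

>>> {"fn": "apply_moves", "kwargs": {"series": "0 0 0 -0.015 0 0 0; 0 0 0 -0.045 0 0 0; 0 0 0 -0.085 0 0 0; 0 0 0 -0.11 0.005 0.003 0; 0 0 0 -0.113 0.03 0.01 0; 0 0 0 -0.113 0.06 0.02 0; 0 0 0 -0.113 0.09 0.03 0; 0 0 0 -0.108 0.1028 0.0337 0; 0 0 0 -0.095 0.1028 0.0337 0; 0 0 0 -0.085 0.1028 0.0337 0; 0 0 0 -0.08 0.1028 0.0337 0; 0 0 0 -0.08 0.1028 0.0337 0"}}

```text
clock: 40.17
tcp_pos: [0.5621, -0.1387, 0.0954]
orientation: [1.209, 1.21, -1.21]
contact_force: [-0.3, -1.6, -0.4]
grip_width: 0.022
```

```bash
python3 - <<'E'
from h import *
f=grab_frame('scene'); crop('scene',(270,190,360,290),6,'s20.png',f); o,M=st(); print(M.T@(np.array([.5634,-.139,.0621])-o['tcp_pos']))
E
```

```text
t 40.23 tcp [ 0.5625 -0.1388  0.0958] w 0.0218 F [-0.2195  0.0371 -0.9681] j [-0.259   0.5354  0.5212  1.9287 -0.3722  0.7736  0.472 ]
 rotvec to ori 1 [-0.0002 -0.0002  0.0005]
 rotvec to ori -1 [3.1414 0.0007 0.0002]
[0.0337 0.0009 0.0002]
```

View pics/s20.png

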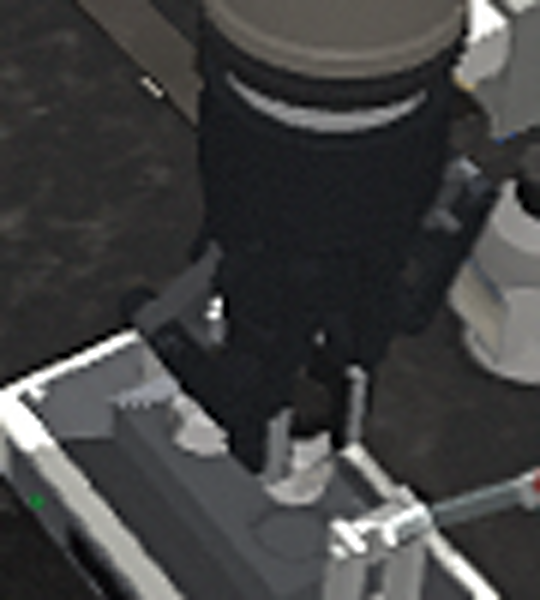

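The vial base at (300,488) is above the right well at (290,532). Lowering.

>>> {"fn": "apply_moves", "kwargs": {"series": "0 0 0 0.012 0.0005 0 0; 0 0 0 0.018 0.0005 0 0; 0 0 0 0.023 0.0005 0 0; 0 0 0 0.028 0.0005 0 0; 0 0 0 0.032 0.0005 0 0; 0 0 0 0.0335 0.0005 0 0; 0 0 0 0.0335 0.0005 0 0"}}

```text
clock: 41.1
tcp_pos: [0.5635, -0.1389, 0.0624]
orientation: [1.209, 1.209, -1.209]
contact_force: [0.7, -0.5, -0.8]
grip_width: 0.0218
```

>>> {"fn": "apply_moves", "kwargs": {"series": "0 0 0 0 0 0 0.1; 0 0 0 0 0 0 0.3; 0 0 0 0 0 0 0.5; 0 0 0 0 0 0 0.5; 0 0 0 -0.025 0 0 0.5; 0 0 0 -0.07 0 0 0.5; 0 0 0 -0.12 0 0 0.6; 0 0 0 -0.17 0 0 0.6; 0 0 0 -0.21 0 0 0.6; 0 0 0 -0.225 0 0.02 0.6; 0 0 0 -0.225 0 0.065 0.6; 0 0 0 -0.225 0 0.1 0.6"}}

```text
clock: 42.6
tcp_pos: [0.5625, -0.2415, 0.2868]
orientation: [1.209, 1.209, -1.211]
contact_force: [-0.1, 0.8, 0.1]
grip_width: 0.0513
```

```bash
cat > rr.py <<'E'
from h import *
f=grab_frame('scene'); crop('scene',(250,130,410,320),3.1,'s21.png',f); g=grab_frame('top'); crop('top',(290,170,440,270),5,'t21.png',g); st()
for im in (f,g):
    h=cv2.cvtColor(im,cv2.COLOR_BGR2HSV).astype(int); m=(((h[...,0]<8)|(h[...,0]>172))&(h[...,1]>150)&(h[...,2]>80)); m[:180]=0;m[300:]=0;m[:,:280]=0;m[:,425:]=0
    ys,xs=np.nonzero(m); print(len(xs),xs.mean() if len(xs) else 0,ys.mean() if len(xs) else 0)
E
python3 rr.py
```

```text
t 42.7 tcp [ 0.5611 -0.245   0.2867] w 0.0514 F [-0.6457 -1.1132  0.1376] j [-0.1932  0.3783  0.671   1.6808 -0.2483  1.1707  0.5332]
 rotvec to ori 1 [-0.0078  0.0029  0.0018]
 rotvec to ori -1 [ 3.1338  0.0028 -0.0045]
165 368.5212121212121 268.8424242424242
2 424.0 224.5
```

View pics/s21.png

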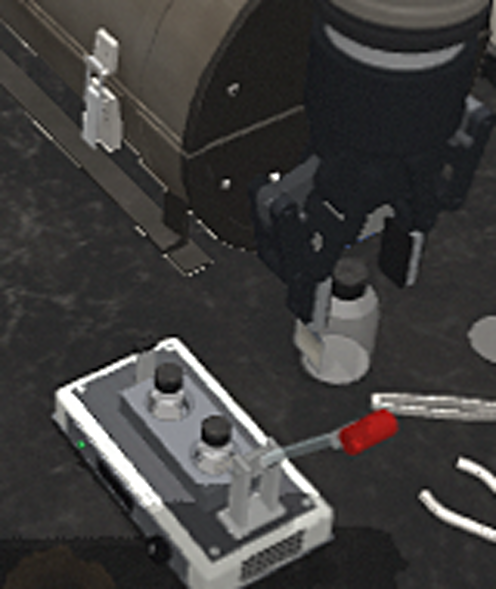

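View pics/t21.png

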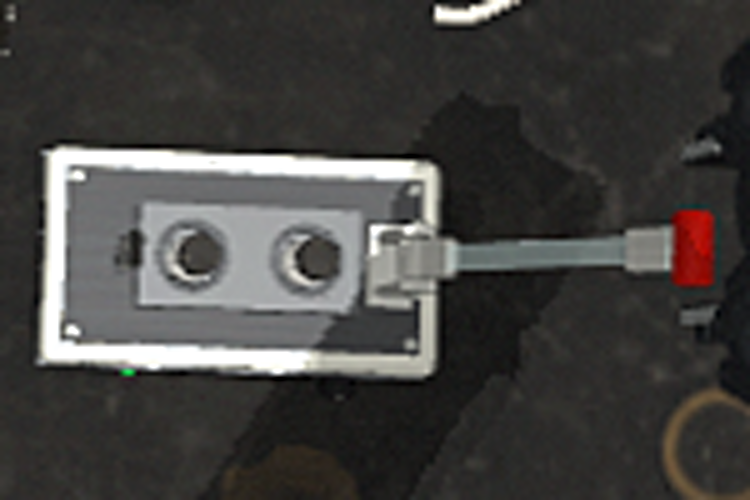

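Both black vials sit in the wells. The roller is at scene (368.5,268.8) and top (428.2,219.2).

```bash
python3 - <<'E'
from h import *
print(tri((367.7,268.8),(428.2,219.2)),onz('scene',(367.7,268.8),.211),onz('top',(428.2,219.2),.211)); st()
E
```

```text
(array([ 0.5626, -0.2685,  0.2097]), np.float64(0.0016270408154852958)) [ 0.5626 -0.2696  0.211 ] [ 0.5618 -0.2676  0.211 ]
t 42.7 tcp [ 0.5611 -0.245   0.2867] w 0.0514 F [-0.6457 -1.1132  0.1376] j [-0.1932  0.3783  0.671   1.6808 -0.2483  1.1707  0.5332]
 rotvec to ori 1 [-0.0078  0.0029  0.0018]
 rotvec to ori -1 [ 3.1338  0.0028 -0.0045]
```

>>> {"fn": "apply_moves", "kwargs": {"series": "0 0 0 0 0 0.02 0.6; 0 0 0 0.015 0 0.0298 0.6; 0 0 0 0.045 0 0.0298 0.6; 0 0 0 0.075 0 0.0298 0.6; 0 0 0 0.092 0 0.0298 0.6; 0 0 0 0.0964 0 0.0298 0.6; 0 0 0 0.0964 0 0.0298 0.6; 0 0 0 0.0964 0 0.0298 0.6"}}

```text
clock: 43.7
tcp_pos: [0.5641, -0.2691, 0.1921]
orientation: [1.21, 1.207, -1.208]
contact_force: [-0.4, 0.3, 0.9]
grip_width: 0.0515
```

```bash
python3 - <<'E'
from h import *
f=grab_frame('scene'); crop('scene',(310,190,410,300),5.4,'s22.png',f); o,M=st(); print(M.T@(np.array([.563,-.2688,.191])-o['tcp_pos']))
E
```

```text
t 43.75 tcp [ 0.564  -0.269   0.1921] w 0.0514 F [-0.4024 -0.0009 -0.5124] j [-0.1068  0.4923  0.6229  1.7538 -0.334   1.0013  0.6422]
 rotvec to ori 1 [ 0.0001  0.0004 -0.0018]
 rotvec to ori -1 [-3.1415  0.0028  0.0007]
[ 0.0011 -0.001  -0.0002]
```

View pics/s22.png

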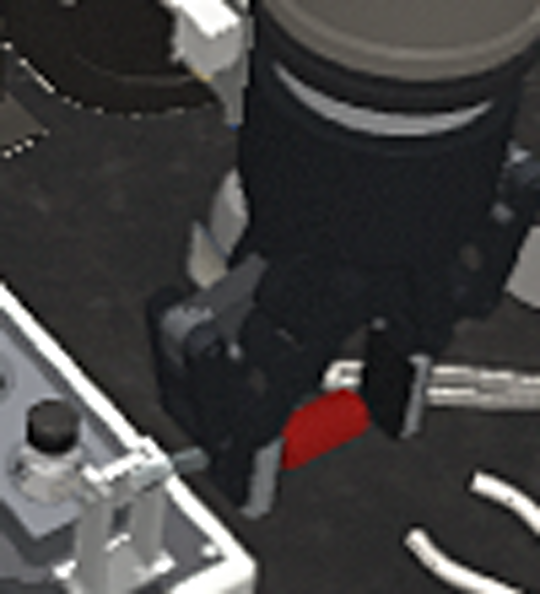

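The roller at crop (328,430) is between the pads. Closing the grip.

>>> {"fn": "apply_moves", "kwargs": {"series": "0 0 0 0.001 -0.0005 0 0; 0 0 0 0.001 -0.0005 0 0; 0 0 0 0.001 -0.0005 0 0; 0 0 0 0.001 -0.0005 0 0; 0 0 0 0.001 -0.0005 0 0; 0 0 0 0.001 -0.0005 0 0", "force": 30}}

```text
clock: 44.5
tcp_pos: [0.5628, -0.2689, 0.1906]
orientation: [1.21, 1.209, -1.209]
contact_force: [-2.3, 1.7, 5.7]
grip_width: 0.0295
```

```bash
python3 - <<'E'
import numpy as np
s=.0138
for a,l in((2.2,[2.12,2.03,1.93,1.83,1.73,1.63,1.53,1.43,1.33,1.23,1.13,1.03]),(1.03,[.94,.85,.76,.67,.58,.49,.4,.31,.22,.13,.06,0])):
    print('; '.join('0 0 0 %.4f 0 %.4f 0'%(-.145*(np.sin(t+s)-np.sin(a+s)),.145*(np.cos(a+s)-np.cos(t+s))) for t in l))
E
```

```text
0 0 0 -0.0066 0 -0.0096 0; 0 0 0 -0.0130 0 -0.0209 0; 0 0 0 -0.0190 0 -0.0341 0; 0 0 0 -0.0236 0 -0.0478 0; 0 0 0 -0.0268 0 -0.0620 0; 0 0 0 -0.0286 0 -0.0764 0; 0 0 0 -0.0289 0 -0.0909 0; 0 0 0 -0.0278 0 -0.1053 0; 0 0 0 -0.0252 0 -0.1196 0; 0 0 0 -0.0213 0 -0.1335 0; 0 0 0 -0.0159 0 -0.1470 0; 0 0 0 -0.0093 0 -0.1599 0
0 0 0 0.0071 0 -0.0110 0; 0 0 0 0.0151 0 -0.0213 0; 0 0 0 0.0240 0 -0.0308 0; 0 0 0 0.0337 0 -0.0395 0; 0 0 0 0.0442 0 -0.0473 0; 0 0 0 0.0553 0 -0.0541 0; 0 0 0 0.0670 0 -0.0598 0; 0 0 0 0.0792 0 -0.0645 0; 0 0 0 0.0917 0 -0.0681 0; 0 0 0 0.1045 0 -0.0706 0; 0 0 0 0.1146 0 -0.0717 0; 0 0 0 0.1233 0 -0.0721 0
```

>>> {"fn": "apply_moves", "kwargs": {"series": "0 0 0 -0.0066 0 -0.0096 0; 0 0 0 -0.013 0 -0.0209 0; 0 0 0 -0.019 0 -0.0341 0; 0 0 0 -0.0236 0 -0.0478 0; 0 0 0 -0.0268 0 -0.062 0; 0 0 0 -0.0286 0 -0.0764 0; 0 0 0 -0.0289 0 -0.0909 0; 0 0 0 -0.0278 0 -0.1053 0; 0 0 0 -0.0252 0 -0.1196 0; 0 0 0 -0.0213 0 -0.1335 0; 0 0 0 -0.0159 0 -0.147 0; 0 0 0 -0.0093 0 -0.1599 0"}}

```text
clock: 46.0
tcp_pos: [0.5645, -0.1075, 0.1997]
orientation: [1.21, 1.207, -1.206]
contact_force: [6.9, -2.0, -0.4]
grip_width: 0.0294
```

```bash
python3 - <<'E'
from h import *
f=grab_frame('scene'); crop('scene',(250,150,370,300),3.9,'s23.png',f); o,M=st()
E
```

```text
t 46.05 tcp [ 0.5645 -0.1054  0.1986] w 0.0294 F [ 7.5641 -1.1463 -0.7255] j [-0.4034  0.3927  0.619   1.8689 -0.2751  0.9633  0.341 ]
 rotvec to ori 1 [ 0.0029 -0.0007 -0.0023]
 rotvec to ori -1 [-3.1387  0.0036 -0.001 ]
```

View pics/s23.png

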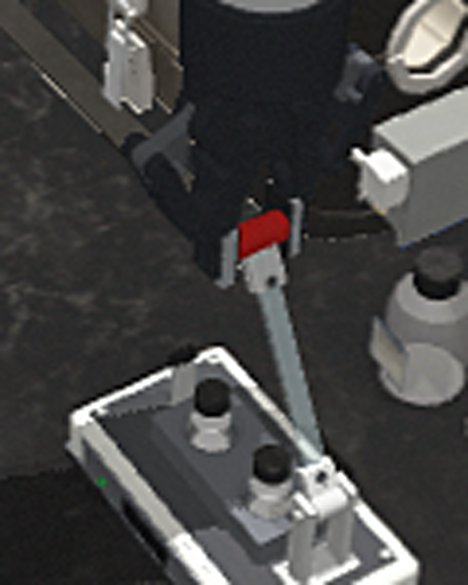

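The bar is partly lowered, with the roller still held at crop (265,232). Continuing to closed, with a 1 mm drift in x.

>>> {"fn": "apply_moves", "kwargs": {"series": "0 0 0 0.0071 0.001 -0.011 0; 0 0 0 0.0151 0.001 -0.0213 0; 0 0 0 0.024 0.001 -0.0308 0; 0 0 0 0.0337 0.001 -0.0395 0; 0 0 0 0.0442 0.001 -0.0473 0; 0 0 0 0.0553 0.001 -0.0541 0; 0 0 0 0.067 0.001 -0.0598 0; 0 0 0 0.0792 0.001 -0.0645 0; 0 0 0 0.0917 0.001 -0.0681 0; 0 0 0 0.1045 0.001 -0.0706 0; 0 0 0 0.1146 0.001 -0.0717 0; 0 0 0 0.1225 0.001 -0.0721 0"}}

```text
clock: 47.55
tcp_pos: [0.5654, -0.0351, 0.0764]
orientation: [1.21, 1.208, -1.206]
contact_force: [7.9, 2.8, 1.2]
grip_width: 0.0294
```

>>> {"fn": "apply_moves", "kwargs": {"series": "0 0 0 0 0 0 0; 0 0 0 0 0 0 0"}}

```text
clock: 47.8
tcp_pos: [0.5654, -0.0352, 0.0767]
orientation: [1.21, 1.208, -1.206]
contact_force: [7.6, 2.4, 1.0]
grip_width: 0.0299
```

```bash
python3 - <<'E'
from h import *
f=grab_frame('scene'); crop('scene',(250,190,360,320),4.5,'s24.png',f); o,M=st()
E
```

```text
t 47.85 tcp [ 0.5653 -0.0352  0.0767] w 0.0294 F [6.82   2.4586 0.6627] j [-0.4374  0.5458  0.5119  1.9715 -0.3969  0.7205  0.3157]
 rotvec to ori 1 [ 0.0009 -0.0008 -0.0024]
 rotvec to ori -1 [-3.1407  0.0037 -0.0012]
```

View pics/s24.png

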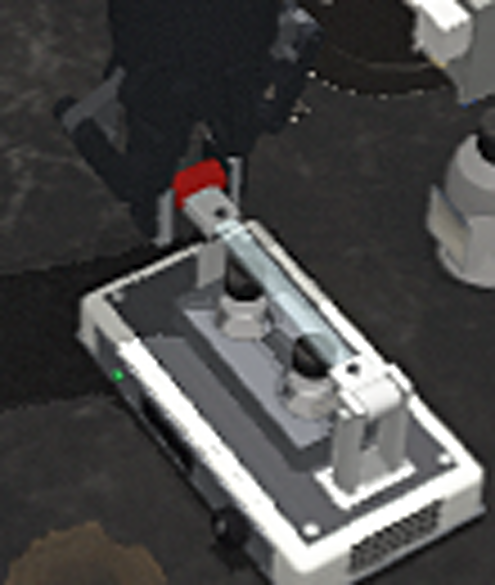

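The bar is level over both black vials. Releasing and retreating.

>>> {"fn": "apply_moves", "kwargs": {"series": "0 0 0 0 0 0 0.42; 0 0 0 0 0 0 0.5; 0 0 0 0 0 0 0.6; 0 0 0 0 0 0 0.6; 0 0 0 -0.02 0 0 0.6; 0 0 0 -0.06 0 0 0.6; 0 0 0 -0.11 0 0 0.6; 0 0 0 -0.15 0 -0.03 0.6; 0 0 0 -0.15 -0.03 -0.08 0.6; 0 0 0 -0.15 -0.05 -0.13 0.6; 0 0 0 -0.15 -0.05 -0.18 0.6; 0 0 0 -0.15 -0.05 -0.2 0.6"}}

```text
clock: 49.35
tcp_pos: [0.5131, 0.1667, 0.2268]
orientation: [1.206, 1.212, -1.206]
contact_force: [0.5, -0.4, -0.1]
grip_width: 0.051
```

>>> {"fn": "apply_moves", "kwargs": {"series": "0 0 0 0 0 -0.05 0.6; 0 0 0 0 0 -0.1 0.6; 0 0 0 0 0 -0.15 0.6; 0 0 0 0 0 -0.2 0.6; 0 0 0 0 0 -0.2 0.6; 0 0 0 0 0 -0.2 0.6"}}

```text
clock: 50.1
tcp_pos: [0.5144, 0.3617, 0.2265]
orientation: [1.209, 1.207, -1.211]
contact_force: [0.5, -0.3, 0.3]
grip_width: 0.0511
```

```bash
python3 - <<'E'
from h import *
f=grab_frame('scene'); cv2.imwrite('pics/scene25.png',f);crop('scene',(180,160,390,330),3.7,'s25.png',f); g=grab_frame('top'); cv2.imwrite('pics/top25.png',g);crop('top',(145,140,390,275),3.2,'t25.png',g);o,M=st()
import m1
E
python3 - <<'E'
E
```

```text
t 50.2 tcp [0.5147 0.361  0.2269] w 0.0509 F [ 0.7738  0.1249 -0.7127] j [-1.0855  0.4387  0.5097  1.7033 -0.2386  1.0623 -0.5021]
 rotvec to ori 1 [-0.003   0.0009 -0.0001]
 rotvec to ori -1 [ 3.1386 -0.0001 -0.0014]
red [(91, array([291.8462, 231.6374]), [285, 227, 15, 11])] [(87, array([308.6897, 218.5747]), [306, 212, 7, 14])]
bluecap [(43, array([318.    , 269.7907]), [315, 265, 8, 9])] [(11, array([352.7273, 224.1818]), [350, 223, 6, 3]), (8, array([353.125, 217.375]), [351, 217, 5, 2])]
bluestand [(333, array([200.3664, 189.3303]), [188, 177, 27, 23])] [(464, array([171.278 , 242.6767]), [158, 230, 27, 27])]
whstand [(232, array([209.7026, 215.9526]), [196, 208, 28, 18]), (55, array([211.4727, 224.3636]), [195, 216, 31, 15]), (6, array([229. , 227.5]), [229, 225, 1, 6])] [(444, array([216.0991, 255.6149]), [201, 241, 30, 30])]
mixer [(984, array([341.253 , 222.0894]), [298, 199, 80, 46]), (160, array([334.925 , 220.1125]), [323, 216, 28, 10]), (119, array([335.6639, 228.7059]), [318, 225, 43, 7]), (106, array([319.9906, 216.2547]), [312, 211, 24, 12])]
dk [(16, array([169.5625, 242.8125]), [167, 239, 5, 8])] [(12, array([211.0833, 256.0833]), [210, 252, 4, 8]), (11, array([215.7273, 255.1818]), [214, 252, 4, 8])]
dkS [(55, array([199.1636, 177.1818]), [194, 174, 12, 8])] [(77, array([208.9221, 205.7013]), [203, 202, 13, 10])]
```

View pics/s25.png

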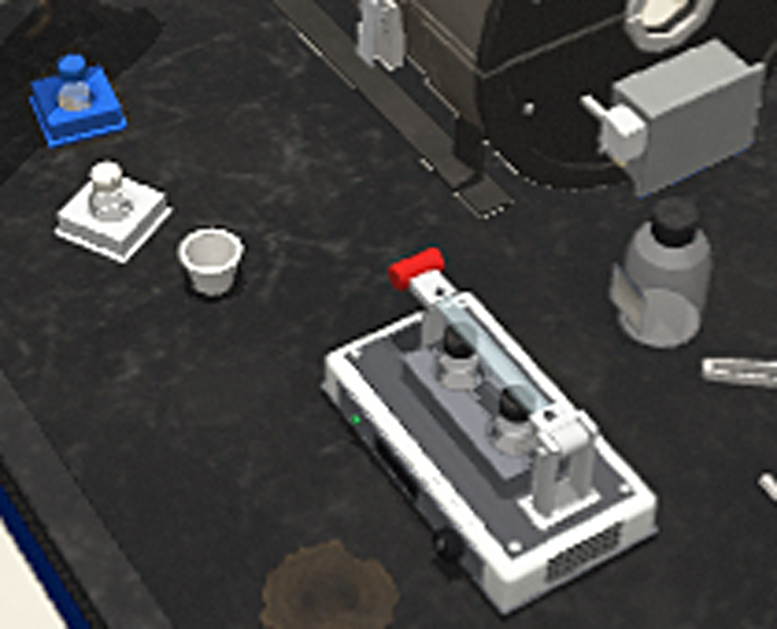

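View pics/t25.png

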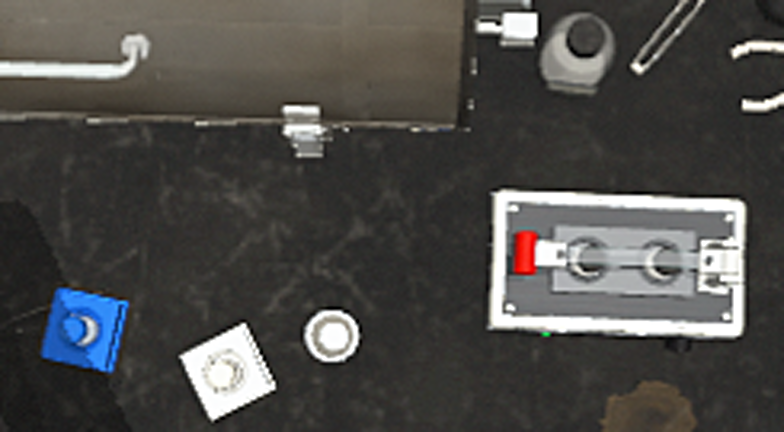

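The final pictures match the start except for the swapped vials. The roller is back at crop (415,268) in the scene view and (524,252) in the top view. The crucible and bottle have not moved, and all four vials are upright in their wells. Handing in.

```bash
python3 -c "
from bench import *
print(get_obs()['qvel'].round(3)); hand_in()"
```

```text
[ 0.002 -0.006 -0.003 -0.001 -0.003  0.001 -0.002]
the job is handed in; nothing more can be done
```

The job is done and handed in at about 50 s of the 128 s allowed. I opened the bar and parked both black-capped vials upright on the free bench in front of the mixer. Parking both, not just one, let me keep the order you gave. I then put the blue-capped vial in the blue stand and the white-capped vial in the white stand. After that, both black-capped vials went into the mixer wells and I closed the bar over them.

**Final checks:** both cameras show all four vials upright in the right places and the bar level over the black caps. By eye, the roller, crucible and bottle are where they were at the start. The arm was clear of everything. The forces reported after each move stayed under about 8 N.

**Checks that disagreed or failed:**
- **Camera positions:** the two cameras differed by 2–5 mm on some early positions. I averaged them and corrected the scene camera by about 0.8 pixels; every vial then seated without any noticeable push.
- **White well:** the scene camera placed the white stand's well up to about 5 mm from my estimate. I shifted 1 mm, and the vial still went in freely.
- **Grip height:** I gripped one black vial slightly above the 36 mm limit, by a fraction of a millimetre to about 1 mm. It held without slipping.
- **Final colour check:** I reran this on the starting pictures by mistake. The final state was therefore judged by looking at the new pictures.

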